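Fit the snap ring on the curing unit's spindle with ring pliers

ROBOT

A 6-joint arm with a two-finger parallel gripper is mounted at the origin on the work surface. World frame = base frame: x ahead of the robot, y to its left, z up, the work surface at z = 0. Lengths are in m, angles in rad, forces in N, time in s.
With the tool pointing down it reaches from about 0.35 to 0.975 m from the base axis. Payload 4.9 kg.
Tool frame: the origin (TCP) lies at the very end of the fingers, on their centre line; the grasp point (between the pads) lies 19 mm behind it; z points along the fingers, y is the line along which they close (so a half turn about z gives the same grasp; the last joint's range is limited). The gripper opens to 85 mm and grips with 20 to 120 N. Pads are 22 mm wide; open, the fingers measure 114 mm over their backs; the gripper's body (76 mm by 85 mm) begins 54 mm behind the grasp point. The pads swing forward as they close: fully open they stand 13 mm farther back than shut.
Start: joints at [0.989, 0.053, 1.613, -0, 1.476, -0.119], TCP at [0.279, 0.559, 0.231] pointing down, gripper open.
Joint ranges: [-3.01, 3.01], [-1.01, 2.22], [0.06, 2.58], [-1.02, 4.17], [0.09, 2.62], [-3.14, 3.14]. Speed limits (rad/s): [2.57, 2.57, 3.14, 3.14, 3.14, 3.14].

INTERFACE

Orientations are given as a rotation vector (axis times angle).
In Python, from station import ctrl, imaging gives the robot as it stands.
- The arm moves only by the tool play_rows, never from a script. Its argument "series" is a list of rows, each a list of 3 entries, a list of its own where there are three numbers: the opening, from 0 (shut) to 1 (fully open), then the shift along the tool's x, y, z each as a share of 0.05 m, from -1 to 1, then the turn, a rotation vector about the tool's x, y, z each as a share of 8 degrees, from -1 to 1. In form: [[grip, [dx, dy, dz], [ax, ay, az]], ...]. A call has 1 to 8 rows; each row shifts and turns the commanded pose from where the row before left it, along the tool's axes as they then stand; what a row does not reach is not made up. A row lasts 1/8 s, in which the tool goes at most 62.5 mm and 10.7 degrees, less where a joint would pass 70% of its speed; a pose out of reach is approached as far as the arm can. A call with a number of a shift or a turn outside -1 to 1 is refused whole. A call with a gripper value outside its range is refused whole. The fingers move at their own pace and stop on an object; "force" is the grip in N (left out, the last holds). Time passes only in rows, so rows that do not move let the fingers close. It gives the time, the measured TCP pose, the force, the opening and the grip force at its end, in the units of the state.
- ctrl.get_obs(): the state, without advancing time (a new reading comes with each control period).
- imaging.get_image(name): name is "side" or "top"; returns a dict with "color" (384x512x3 uint8, blue, green, red), "fx", "fy", "cx", "cy" (pixels), "extrinsics" (4x4, takes a point from world to camera coordinates). Camera axes: x right, y down, z forward; pixel columns grow to the right and rows downward; lengths in m; the calibration is good to about 2 mm. A picture is of the moment at which its call begins. There is no depth.
- ctrl.finish_job(): hands the job in; it is judged then, once.
The state is a dict: "t": time; "q": joint angles; "dq": joint speeds; "effort": joint torques, N m; "tool_pos": TCP position; "tool_rot": TCP orientation; "contact_force": force on the tool from outside, world axes, zero at the start; "wrist_torque": the same for the moment, N m; "opening": finger opening in m; "grip_force": force on a finger pad.
Only numpy, scipy, OpenCV 4.12 (cv2) and the standard library are available. Lean on these libraries where they do the work, as an engineer would, in place of code of your own. Each camera call takes 0.05 s, during which the arm holds its last target. There are 200 camera calls.

TASK

In the dental print lab, take the red-handled ring pliers from their stand, put the tips into the two eyes of the blue snap ring that waits on top of the curing unit's spindle, and spread it just enough to pass over the thick part of the spindle; do not overstretch it. Slide it gently down until you feel it rest on the orange hub, let it contract into the groove there (never let it close on the thick part), then put the pliers back upright and fully down in their stand. Touch the ring only with the pliers, never press it hard against the unit, and leave the bottle, the dental model and the scraper alone.

Things in the scene. Friction and masses are not known exactly. Their poses are not given: they have to be found in the camera images.
- pliers_grip (a point): Grasp centre of the ring pliers (loose, 0.15 kg, tips down), midway between two upright red handle slabs. z up, y from handle to handle; half a turn about z changes nothing. Handles: 18 mm wide (x), 46 mm tall, centred at this height, flat outer faces 60 mm apart at rest. A black guide block 40 x 30 x 12 mm has its top 26 mm below this point. The tips end 80 mm below it.
- pliers_tips (a point): Midpoint between the two pin tips, at the very end of the pins, 80 mm straight below pliers_grip, same axes. Pins 4 mm square, each 6 mm from this point along y at rest; flat shoulders 9 mm above the tips come down on the tops of the ring's eyes when the pins are fully in. Pins only part way in (under 5 mm) let the ring tip and jam.
- pliers_jaw (a joint): How far each handle is squeezed in from rest, m (0: handles 60 mm apart; stop at 0.018). Cross action, parallel: each tip moves outward by the same amount, to 6 mm + this from the middle. Springs push the handles open: 8 N on each handle at rest, rising 250 N per m; a spread ring adds about 5 N.
- ring_center (a point): Centre of the bore of the blue snap ring (loose, 38 g), half-way up its 5 mm thick band. z up, x towards the gap between the eyes. Band 44 mm inside, 54 mm outside diameter; teeth inside on both flanks reach in to 17.6 mm radius when relaxed. It starts relaxed around the spindle's nose, lying on the shoulder.
- ring_eyes (a point): Midpoint between the ring's eyes, level with the tops of their 12 mm tall bosses, 30 mm from the bore centre along the ring's x; same axes. Eyes: upright through-holes 7 mm (x) by 8 mm (y), centred 7.5 mm either side along y when relaxed. Pins go in at pliers_jaw 0 to 3 mm, best 1.5 mm, meet the outer walls at 3.5 mm, and open the ring beyond that.
- ring_half (a joint): How far each half of the ring is swung open, rad (0 relaxed; both halves move alike; springs close them). It needs 0.12 or more to pass over the land, 0.16 to 0.18 is good, above 0.22 it is overstretched and ruined. 0.01 rad is about 0.5 mm at each eye. Contracted in the groove it reads below 0.06; let go on the land it bites at 0.11.
- spindle_shoulder (a point): On the vertical axis of the unit's steel spindle, at the shoulder on which the ring waits. Above: nose 34 mm in diameter, 10 mm high. Below: the land, 40 mm in diameter, of unknown length 15 to 29 mm, then a groove 6.5 mm high, 35 mm in diameter, whose floor is the top of the orange hub (72 mm in diameter), so 21.5 to 35.5 mm below this point: find it by feel.
- unit: The curing unit: black base 200 x 200 mm, top 60 mm above the bench, fixed; origin at the centre of its underside, on the spindle axis. It carries the 170 mm turntable, orange hub and spindle. When let go, the ring's underside must rest on the hub's top or be less than 1.5 mm above it, else it bites the land with some 18 N and spoils it. Press the ring on the hub with no more than 10 N.
- ring: The whole blue snap ring; origin at the bore centre on its underside, axes as ring_center.
- stand_seat (a point): Where pliers_tips belongs when the pliers stand in their green stand, 6 mm above the bench. y: from handle to handle of the stored pliers, either way round. The guide block rests on two rails 48 mm high between lips 56 mm high, with 2.5 mm of room on each side; the pliers lift straight out. The stand is fixed, base 100 x 80 mm.
- bottle: Bystander: black resin bottle, 68 mm diameter, 160 mm tall, loose; origin under its centre.
- model: Bystander: printed dental arch about 50 x 55 mm, 18 mm high, loose; origin on its underside.
- scraper: Bystander: yellow-handled scraper 170 mm long, lying on the bench; origin on its underside.
Mind the look-alikes: they are no part of the job. What is shaped like the part that bears pliers_grip but pink is not meant.

How it is judged:
By the outcome, as a careful person would: the job done as asked, in the order asked, and still so for the second after the job is handed in, with the robot touching nothing.
It also fails if it takes over 58 s, if anything falls off the work surface, if the arm or the gripper's body presses on something with over 40 N, if the wrist force passes 120 N, or if a joint passes its speed limit or range.

## Working session

There is one attempt and no reset: what is moved stays moved. The work goes in short steps, Python scripts to look and compute and a tool call to move; the robot and the scene stay as the last step left them, time stands still between calls to the robot, and variables do not carry over. Pictures are saved under pics/ and viewed, at most 10 in all, crops included, and the job is handed in when it is done.

Besides the shell and the picture viewer there is one more tool, called after "Request:" as a command line: name --argument value ..., lists and objects as JSON in quotes. play_rows: Moves the arm, as the interface text tells. Shift numbers are shares of 0.05 m and turn numbers shares of 8 degrees, none past 1 either way. Its arguments: {"type":"object","properties":{"series":{"type":"array"},"force":{"type":"number"}},"required":["series"]}

```bash
mkdir -p pics; ls; python3 - <<'E'
from station import ctrl, imaging
import cv2,numpy as np
np.set_printoptions(precision=4,suppress=True)
for n in("side","top"):
    d=imaging.get_image(n); cv2.imwrite(f"pics/{n}0.png",d["color"]); np.save(f"pics/{n}.npy",d["extrinsics"]); print(n,d["fx"],d["fy"],d["cx"],d["cy"]);print(d["extrinsics"])
o=ctrl.get_obs();print({k:o[k] for k in("t","tool_pos","tool_rot","contact_force","opening")})
E
```

```text
pics
side 475.64887450871583 475.64887450871583 262.9589934454202 189.20561851996226
[[ 0.9392 -0.3428  0.0205 -0.4664]
 [-0.2326 -0.6788 -0.6965  0.17  ]
 [ 0.2527  0.6494 -0.7172  0.9732]
 [ 0.      0.      0.      1.    ]]
top 415.6879710017232 415.6879710017232 249.953199265217 191.50841912474417
[[-0.0048 -1.      0.002  -0.0242]
 [-0.991   0.0045 -0.1338  0.5086]
 [ 0.1337 -0.0027 -0.991   0.8837]
 [ 0.      0.      0.      1.    ]]
{'t': 0.1, 'tool_pos': array([0.2787, 0.5588, 0.2302]), 'tool_rot': array([-0.7203, -3.0572,  0.0028]), 'contact_force': array([ 0.523 , -0.2202, -1.032 ]), 'opening': 0.08552617182402597}
```

View pics/side0.png

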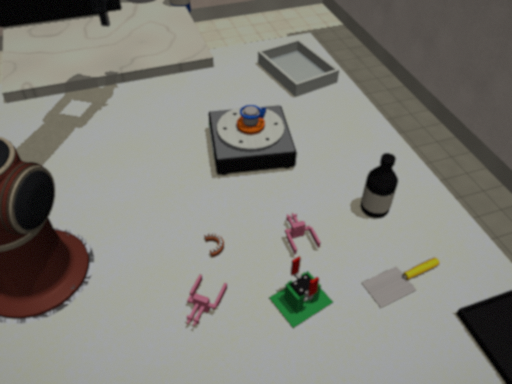

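View pics/top0.png

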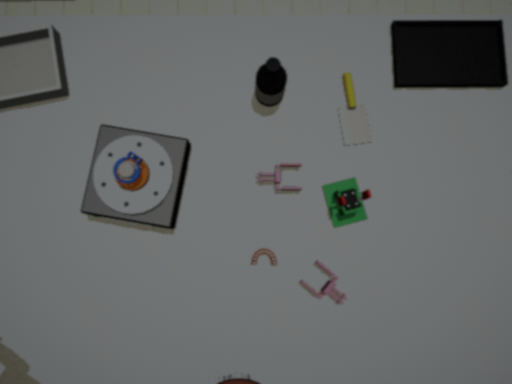

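Side view: the pliers stand upright in the green stand near (303,285), with the unit's blue ring at (252,113) and its eyes to the right at (263,112). Top view: red handles at (342,201) and (366,194), ring at (128,171), eyes near (137,157). Next come masks and enlarged crops.

```bash
cat > h.py <<'E'
import numpy as np,cv2
from station import ctrl, imaging
np.set_printoptions(precision=4,suppress=True)
def cam(n):
    d=imaging.get_image(n); d["K"]=np.array([[d["fx"],0,d["cx"]],[0,d["fy"],d["cy"]],[0,0,1]]); return d
def ray(d,p):
    E=d["extrinsics"];R=E[:3,:3];return -R.T@E[:3,3],R.T@np.linalg.solve(d["K"],[p[0],p[1],1.])
def onz(d,p,z):
    c,r=ray(d,p);return c+r*(z-c[2])/r[2]
def tri(a,p,b,q):
    P=[x["K"]@x["extrinsics"][:3] for x in(a,b)]
    X=cv2.triangulatePoints(P[0],P[1],np.array(p,float).reshape(2,1),np.array(q,float).reshape(2,1))[:,0];return X[:3]/X[3]
def proj(d,X):
    x=d["K"]@(d["extrinsics"]@np.append(X,1))[:3];return x[:2]/x[2]
def blobs(d,lo,hi,roi,amin=6):
    x0,y0,x1,y1=roi;h=cv2.cvtColor(d["color"],cv2.COLOR_BGR2HSV)
    m=cv2.inRange(h,np.array(lo),np.array(hi));
    if lo[0]==0:m|=cv2.inRange(h,np.array([180-hi[0],lo[1],lo[2]]),np.array([180,255,255]))
    k=np.zeros_like(m);k[y0:y1,x0:x1]=m[y0:y1,x0:x1]
    n,l,s,c=cv2.connectedComponentsWithStats(k)
    return [(c[i].round(1),s[i]) for i in range(1,n) if s[i,4]>=amin],k
def crop(d,roi,f,name):
    x0,y0,x1,y1=roi;cv2.imwrite(name,cv2.resize(d["color"][y0:y1,x0:x1],None,fx=f,fy=f,interpolation=cv2.INTER_CUBIC))
E
python3 - <<'E'
from h import *
s=cam("side");t=cam("top")
for d,r in((s,(265,250,340,330)),(t,(315,170,380,235))):
    print("red",blobs(d,(0,150,60),(8,255,255),r)[0]); 
    b,k=blobs(d,(40,120,40),(80,255,255),r);print("green",[cv2.boxPoints(cv2.minAreaRect(cv2.findNonZero(k))).tolist()],b)
for d,r in((s,(230,95,275,140)),(t,(100,145,160,200))):
    b,k=blobs(d,(100,120,50),(125,255,255),r);print("blue",b)
    print("or",blobs(d,(3,150,100),(18,255,255),r)[0])
A=[cv2.resize(d["color"][y:y+50,x:x+60],(600,500)[:2],interpolation=cv2.INTER_CUBIC)[:, :] for d,x,y in((s,225,92),(t,100,145),(s,275,250),(t,318,172))]
A=[cv2.resize(a,(400,300)) for a in A]
cv2.imwrite("pics/c1.png",np.vstack([np.hstack(A[:2]),np.hstack(A[2:])]))
E
```

```text
red [(array([295.2, 265.4]), array([292, 258,   8,  16,  79], dtype=int32)), (array([312.9, 286. ]), array([309, 278,   9,  17, 102], dtype=int32))]
green [[[269.8049011230469, 297.756103515625], [305.5365905761719, 269.17071533203125], [331.1950988769531, 301.243896484375], [295.4634094238281, 329.82928466796875]]] [(array([308.2, 275.3]), array([303, 273,  10,   6,  23], dtype=int32)), (array([298.6, 304. ]), array([ 271,  282,   61,   45, 1261], dtype=int32))]
red [(array([367.8, 193.4]), array([366, 191,   4,   6,  14], dtype=int32)), (array([343.1, 199.6]), array([341, 196,   5,   8,  29], dtype=int32))]
green [[[322.6414794921875, 186.24530029296875], [354.20751953125, 177.2264404296875], [365.83013916015625, 217.90567016601562], [334.26409912109375, 226.92453002929688]]] [(array([343. , 202.9]), array([323, 179,  43,  48, 996], dtype=int32))]
blue [(array([254.7, 114.2]), array([241, 108,  24,  11,  95], dtype=int32))]
or [(array([251.1, 125.7]), array([237, 117,  27,  16, 198], dtype=int32))]
blue [(array([127.7, 169.8]), array([114, 152,  27,  31, 172], dtype=int32)), (array([134.5, 157. ]), array([133, 155,   4,   5,  14], dtype=int32))]
or [(array([143.9, 174.2]), array([138, 162,  10,  25,  84], dtype=int32))]
```

View pics/c1.png

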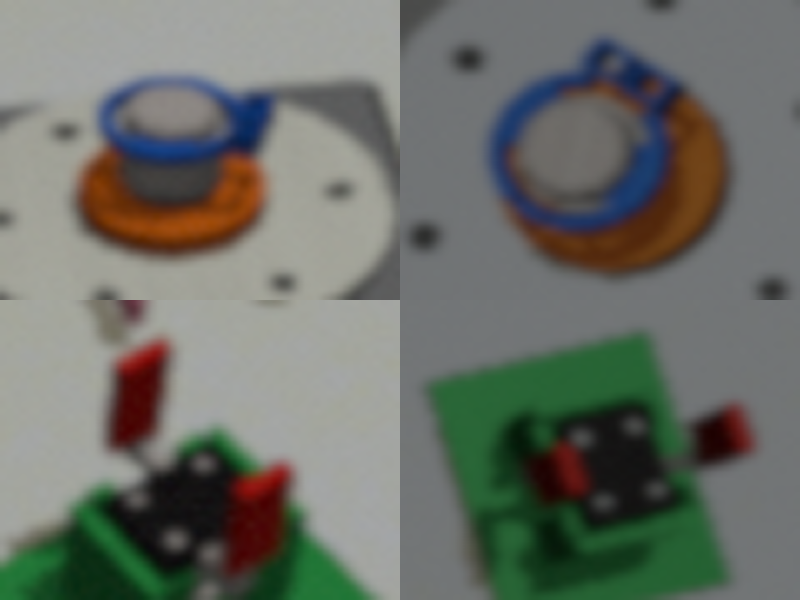

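The crops show the ring ellipse centred at side (251.2,111.7) and top (127.2,170). The eye holes are at top (131.8,155.3) and (138.4,160.8). The two red handles are clear on either side of the black block.

```bash
python3 - <<'E'
from h import *
s=cam("side");t=cam("top")
a=tri(s,(295.2,265.4),t,(343.1,199.6));b=tri(s,(312.9,286),t,(367.8,193.4));print("handles",a,b,(a+b)/2,np.linalg.norm(a-b),np.degrees(np.arctan2(*(b-a)[[1,0]])))
# green base corners in top at z~0.004, and block
g=[onz(t,p,.004) for p in((322.6,186.2),(354.2,177.2),(365.8,217.9),(334.3,226.9))];print("stand",np.mean(g,0),[g[(i+1)%4]-g[i] for i in range(4)])
g=[onz(s,p,.004) for p in((269.8,297.8),(305.5,269.2),(331.2,301.2),(295.5,329.8))];print("stand side",np.mean(g,0))
c=tri(s,(251.2,111.7),t,(127.2,170));print("ring c",c)
# blue outline in both views
for d,r in((s,(230,95,275,140)),(t,(100,145,160,200))):
    bl,k=blobs(d,(100,90,40),(128,255,255),r);print([x[1] for x in bl])
for n,d,r in(("hub s",s,(230,95,275,140)),("hub t",t,(100,145,160,200))):
    bl,k=blobs(d,(3,120,60),(20,255,255),r,20);p=cv2.findNonZero(k);print(n,cv2.fitEllipse(cv2.convexHull(p)),cv2.boundingRect(p))
# base top of unit
for d,n in((t,"t"),):
    gr=cv2.inRange(d["color"],(0,0,0),(255,255,255))
for z in(c[2]-.005,c[2],c[2]+.005,c[2]+.01):
    e1=onz(t,(131.8,155.3),z);e2=onz(t,(138.4,160.8),z);m=(e1+e2)/2
    print(z,e1,e2,m,"sep",np.linalg.norm(e1-e2),"rel",m-onz(t,(127.2,170),c[2]),np.degrees(np.arctan2(*(e2-e1)[[1,0]])))
E
```

```text
handles [ 0.4808 -0.2179  0.0922] [ 0.4937 -0.2696  0.0919] [ 0.4872 -0.2437  0.0921] 0.05320826163736572 -76.04385034428347
stand [ 0.4877 -0.241   0.004 ] [array([ 0.0205, -0.0731,  0.    ]), array([-0.0935, -0.0227,  0.    ]), array([-0.02 ,  0.072,  0.   ]), array([0.0929, 0.0238, 0.    ])]
stand side [ 0.4883 -0.2393  0.004 ]
ring c [0.5426 0.2198 0.1212]
[array([240, 106,  26,  14, 144], dtype=int32)]
[array([113, 152,  29,  31, 253], dtype=int32)]
hub s ((250.40774536132812, 123.60442352294922), (19.529991149902344, 27.50032615661621), 86.5693359375) (237, 117, 28, 17)
hub t ((132.28799438476562, 173.9608917236328), (30.10198974609375, 32.37614822387695), 52.42893981933594) (119, 159, 30, 31)
0.11623021399991339 [0.5727 0.2133 0.1162] [0.5613 0.1995 0.1162] [0.567  0.2064 0.1162] sep 0.017896581854811005 rel [ 0.0255 -0.0137 -0.005 ] -129.7732746463175
0.12123021399991339 [0.5716 0.2119 0.1212] [0.5602 0.1982 0.1212] [0.5659 0.205  0.1212] sep 0.01778845700602584 rel [ 0.0244 -0.0151  0.    ] -129.77327464631762
0.12623021399991338 [0.5705 0.2104 0.1262] [0.5591 0.1968 0.1262] [0.5648 0.2036 0.1262] sep 0.017680332157240533 rel [ 0.0233 -0.0165  0.005 ] -129.77327464631765
0.1312302139999134 [0.5693 0.209  0.1312] [0.5581 0.1955 0.1312] [0.5637 0.2022 0.1312] sep 0.017572207308455275 rel [ 0.0222 -0.0179  0.01  ] -129.7732746463176
```

```bash
cat >> h.py <<'E'
from scipy.spatial.transform import Rotation as Ro
def plan(pos,yaw,n,rot_n=None):
    """rows in tool axes to reach pos with tool y at world yaw (deg), tool down"""
    o=ctrl.get_obs();R=Ro.from_rotvec(o["tool_rot"]).as_matrix();p=np.array(o["tool_pos"])
    y=np.radians(yaw);ty=np.array([np.cos(y),np.sin(y),0]);tz=np.array([0,0,-1.]);T=np.c_[np.cross(ty,tz),ty,tz]
    rv=Ro.from_matrix(R.T@T).as_rotvec();m=rot_n or n
    for i in range(n):
        d=R.T@(np.array(pos)-p)/(n-i)
        print("shift",(d/.05).round(3).tolist(),"turn",(np.degrees(rv)/8/m).round(3).tolist() if i<m else 0)
        p=p+R@d
        if i<m:R=R@Ro.from_rotvec(rv/m).as_matrix()
def st():
    o=ctrl.get_obs();R=Ro.from_rotvec(o["tool_rot"]).as_matrix()
    print("t",round(o["t"],2),"pos",np.array(o["tool_pos"]),"yaw",np.degrees(np.arctan2(R[1,1],R[0,1])).round(2),"z",R[:,2],"F",np.array(o["contact_force"]),"M",np.array(o["wrist_torque"]),"open",round(o["opening"],5),"g",round(o["grip_force"],2),"q",np.array(o["q"]))
E
python3 -c "
from h import *
st();plan((.4873,-.242,.17),104.5,19,8)"
```

```text
t 0.3 pos [0.2789 0.5591 0.2309] yaw 63.48 z [-0.0004 -0.0006 -1.    ] F [-0.2202 -0.2816  0.321 ] M [ 0.0043  0.0246 -0.0709] open 0.08534 g 0.0 q [ 0.989   0.0529  1.6134 -0.      1.476  -0.119 ]
shift [-0.573, -0.657, 0.064] turn [-0.001, -0.0, -0.641]
shift [-0.512, -0.705, 0.064] turn [-0.001, -0.0, -0.641]
shift [-0.447, -0.748, 0.064] turn [-0.001, -0.0, -0.641]
shift [-0.378, -0.785, 0.064] turn [-0.001, -0.0, -0.641]
shift [-0.306, -0.816, 0.064] turn [-0.001, -0.0, -0.641]
shift [-0.232, -0.84, 0.064] turn [-0.001, -0.0, -0.641]
shift [-0.156, -0.857, 0.064] turn [-0.001, -0.0, -0.641]
shift [-0.079, -0.868, 0.064] turn [-0.001, -0.0, -0.641]
shift [-0.001, -0.871, 0.064] turn 0
shift [-0.001, -0.871, 0.064] turn 0
shift [-0.001, -0.871, 0.064] turn 0
shift [-0.001, -0.871, 0.064] turn 0
shift [-0.001, -0.871, 0.064] turn 0
shift [-0.001, -0.871, 0.064] turn 0
shift [-0.001, -0.871, 0.064] turn 0
shift [-0.001, -0.871, 0.064] turn 0
shift [-0.001, -0.871, 0.064] turn 0
shift [-0.001, -0.871, 0.064] turn 0
shift [-0.001, -0.871, 0.064] turn 0
```

Request:
play_rows --series '[[1,[-0.57,-0.66,0],[0,0,-0.64]],[1,[-0.51,-0.7,0],[0,0,-0.64]],[1,[-0.45,-0.75,0],[0,0,-0.64]],[1,[-0.38,-0.78,0],[0,0,-0.64]],[1,[-0.31,-0.82,0],[0,0,-0.64]],[1,[-0.23,-0.84,0],[0,0,-0.64]],[1,[-0.16,-0.86,0],[0,0,-0.64]],[1,[-0.08,-0.87,0],[0,0,-0.64]]]'

```text
t: 1.3
tool_pos: [0.3671, 0.2204, 0.2314]
tool_rot: [-0.4, 3.115, 0.0]
contact_force: [0.8, -0.3, 0.9]
opening: 0.0855
grip_force: 0.0
```

Request:
play_rows --series '[[1,[0,-0.87,0],[0,0,0]],[1,[0,-0.87,0],[0,0,0]],[1,[0,-0.87,0],[0,0,0]],[1,[0,-0.87,0],[0,0,0]],[1,[0,-0.87,0],[0,0,0]],[1,[0,-0.87,0],[0,0,0]],[1,[0,-0.87,0],[0,0,0]],[1,[0,-0.87,0],[0,0,0]]]'

```text
t: 2.3
tool_pos: [0.454, -0.1168, 0.2315]
tool_rot: [-0.394, 3.116, -0.0]
contact_force: [0.8, 1.1, 0.1]
opening: 0.0854
grip_force: 0.0
```

```bash
python3 -c "
from h import *
st();plan((.4873,-.242,.155),104.5,5)"
```

```text
t 2.3 pos [ 0.454  -0.1168  0.2315] yaw 104.43 z [ 0.0006 -0.0001 -1.    ] F [0.7885 1.1425 0.1039] M [ 0.0342  0.0028 -0.0045] open 0.08542 g 0.0 q [-0.4109 -0.3369  1.9634  0.0001  1.5146 -2.2335]
shift [-0.004, -0.518, 0.306] turn [-0.0, 0.001, -0.002]
shift [-0.004, -0.518, 0.306] turn [-0.0, 0.001, -0.002]
shift [-0.004, -0.518, 0.306] turn [-0.0, 0.001, -0.002]
shift [-0.004, -0.518, 0.306] turn [-0.0, 0.001, -0.002]
shift [-0.004, -0.518, 0.306] turn [-0.0, 0.001, -0.002]
```

Request:
play_rows --series '[[1,[0,-0.52,0.3],[0,0,0]],[1,[0,-0.52,0.3],[0,0,0]],[1,[0,-0.52,0.3],[0,0,0]],[1,[0,-0.52,0.3],[0,0,0]],[1,[0,-0.52,0.3],[0,0,0]],[1,[0,0,0],[0,0,0]]]'

```text
t: 3.05
tool_pos: [0.4855, -0.2418, 0.1548]
tool_rot: [0.392, -3.115, -0.003]
contact_force: [0.1, 1.3, -0.1]
opening: 0.0855
grip_force: 0.0
```

```bash
python3 -c "
from h import *
st();s=cam('side');t=cam('top');crop(s,(260,200,360,340),4,'pics/c2a.png');
a=cv2.resize(s['color'][215:315,255:355],(400,400),interpolation=2);b=cv2.resize(t['color'][150:250,300:400],(400,400),interpolation=2);cv2.imwrite('pics/c2.png',np.hstack([a,b]))"
```

```text
t 3.05 pos [ 0.4855 -0.2418  0.1548] yaw 104.33 z [-0.0026  0.0017 -1.    ] F [ 0.1111  1.2598 -0.1194] M [ 0.053  -0.0055  0.0248] open 0.08551 g 0.0 q [-0.5993 -0.083   1.8775 -0.      1.3502 -2.4203]
```

View pics/c2.png

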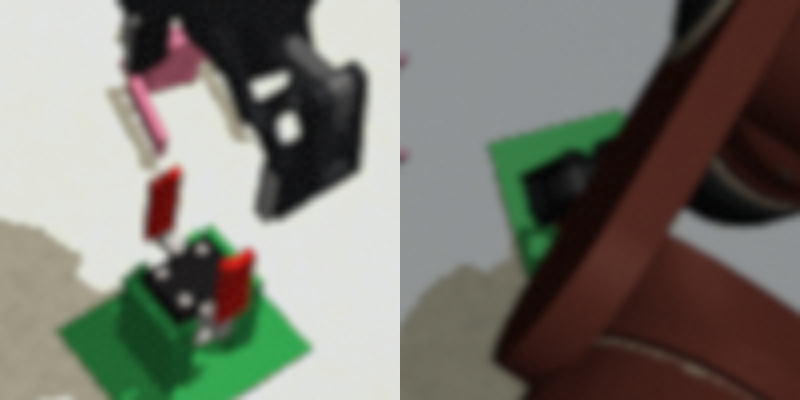

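The side crop shows the fingers straddling and lined up above both red handles. I'll descend.

Request:
play_rows --series '[[1,[-0.02,0,0.5],[0,0,0]],[1,[-0.02,0,0.5],[0,0,0]],[1,[0,0,0.4],[0,0,0]],[1,[0,0,0.4],[0,0,0]],[1,[0,0,0],[0,0,0]],[0.76,[0,0,0],[0,0,0]],[0.76,[0,0,0],[0,0,0]],[0.76,[0,0,0],[0,0,0]]]' --force 40

```text
t: 4.15
tool_pos: [0.4887, -0.2411, 0.0672]
tool_rot: [-0.395, 3.116, -0.002]
contact_force: [-0.8, -0.5, 0.3]
opening: 0.0653
grip_force: 0.0
```

```bash
python3 -c "
from h import *
st()"
```

```text
t 4.15 pos [ 0.4887 -0.2411  0.0672] yaw 104.44 z [ 0.0013 -0.0008 -1.    ] F [-0.8081 -0.4681  0.2545] M [-0.0696  0.0243 -0.0704] open 0.06526 g 0.0 q [-0.5949  0.0235  1.9321  0.      1.1845 -2.4177]
```

Request:
play_rows --series '[[0.72,[0,0,0],[0,0,0]],[0.72,[0,0,0],[0,0,0]]]'

```text
t: 4.4
tool_pos: [0.4886, -0.2412, 0.0669]
tool_rot: [-0.395, 3.116, -0.002]
contact_force: [-0.1, -1.1, 1.8]
opening: 0.0619
grip_force: 0.7
```

Request:
play_rows --series '[[0.7,[0,0,0],[0,0,0]],[0.7,[0,0,0],[0,0,0]]]'

```text
t: 4.65
tool_pos: [0.4886, -0.2412, 0.0669]
tool_rot: [-0.395, 3.116, -0.002]
contact_force: [-0.2, -1.2, 3.3]
opening: 0.0595
grip_force: 3.1
```

Request:
play_rows --series '[[0.67,[0,0,0],[0,0,0]],[0.67,[0,0,0],[0,0,0]],[0.67,[0,0,0],[0,0,0]]]'

```text
t: 5.03
tool_pos: [0.4886, -0.2412, 0.0673]
tool_rot: [-0.395, 3.116, -0.002]
contact_force: [-1.1, -1.6, 5.3]
opening: 0.0571
grip_force: 8.3
```

```bash
python3 -c "
from h import *
st()"
```

```text
t 5.03 pos [ 0.4886 -0.2412  0.0673] yaw 104.44 z [ 0.0009 -0.001  -1.    ] F [-1.0533 -1.5542  5.3143] M [-0.2126  0.1335  0.0294] open 0.05715 g 8.27 q [-0.5949  0.0235  1.9318 -0.0003  1.1851 -2.4177]
```

Request:
play_rows --series '[[0.67,[0,0,-0.3],[0,0,0]],[0.67,[0,0,-0.6],[0,0,0]],[0.67,[0,0,-0.6],[0,0,0]],[0.67,[0,0,-0.6],[0,0,0]],[0.67,[0,0,-0.6],[0,0,0]],[0.67,[0,0,-0.6],[0,0,0]],[0.67,[0,0,-0.6],[0,0,0]],[0.67,[0,0,0],[0,0,0]]]'

```text
t: 6.02
tool_pos: [0.4891, -0.241, 0.2643]
tool_rot: [-0.395, 3.113, -0.004]
contact_force: [-0.5, -0.4, -1.9]
opening: 0.0574
grip_force: 8.3
```

```bash
python3 - <<'E'
from h import *
from scipy.optimize import least_squares
st()
s=cam("side");t=cam("top")
s["color"]=cv2.imread("pics/side0.png");t["color"]=cv2.imread("pics/top0.png")
P={}
for n,d,(x0,y0,x1,y1) in(("s",s,(228,98,275,135)),("t",t,(100,145,160,200))):
    f=6;c=cv2.resize(d["color"][y0:y1,x0:x1].astype(np.float32),None,fx=f,fy=f,interpolation=cv2.INTER_CUBIC)
    m=(c[...,0]-np.maximum(c[...,1],c[...,2]))>30
    v,u=np.nonzero(m);P[n]=np.c_[(u+.5)/f-.5+x0,(v+.5)/f-.5+y0];print(n,len(u))
def rs(x,full=0):
    out=[]
    for n,d in(("s",s),("t",t)):
        w=np.array([onz(d,p,x[2])[:2] for p in P[n][::3]])-x[:2];r=np.hypot(*w.T)-.0245
        out.append(r)
    return np.concatenate(out)
q=least_squares(rs,[.5426,.2198,.122],loss="soft_l1",f_scale=.002)
print(q.x,q.cost)
c=q.x
for dz in(.0,.0095):
    w=np.array([onz(t,p,c[2]+dz)[:2] for p in P["t"]])-c[:2];r=np.hypot(*w.T);e=w[r>.029];m=e.mean(0);print(dz,len(e),m,np.hypot(*m),np.degrees(np.arctan2(m[1],m[0])),np.degrees(np.arctan2(*np.linalg.svd(e-m,full_matrices=0)[2][0][::-1])))
w=np.array([onz(s,p,c[2]+.0095)[:2] for p in P["s"]])-c[:2];r=np.hypot(*w.T);e=w[(r>.029)&(w[:,0]>.01)];print("side",e.mean(0))
# turntable: bright ellipse in top
h=cv2.cvtColor(t["color"],cv2.COLOR_BGR2GRAY);print(h[175,115],h[150,185],h[205,100],h[135,110],h[213,165])
E
```

```text
t 6.03 pos [ 0.4891 -0.241   0.2643] yaw 104.46 z [ 0.0042 -0.0022 -1.    ] F [-0.5069 -0.4469 -1.9355] M [ 0.0024 -0.0448  0.0223] open 0.05742 g 8.25 q [-0.5946 -0.1595  1.7623  0.0005  1.534  -2.4177]
s 4780
t 7437
[0.5437 0.2211 0.1223] 0.01307385559890364
0.0 538 [ 0.0274 -0.0136] 0.030547430636588973 -26.387940186882012 -118.28482897659084
0.0095 919 [ 0.003  -0.0172] 0.017449616786000523 -80.02861564933502 178.6777929550272
side [ 0.0203 -0.025 ]
62 33 78 76 84
```

```bash
python3 - <<'E'
import cv2,numpy as np
t=cv2.imread("pics/top0.png");s=cv2.imread("pics/side0.png")
a=cv2.resize(t[148:173,120:145],(500,500),interpolation=cv2.INTER_CUBIC)[:, :]
b=cv2.resize(s[100:125,245:270],(500,500),interpolation=cv2.INTER_CUBIC)
o=np.hstack([a,b]);o=cv2.resize(o,(800,400));o=cv2.convertScaleAbs(o,alpha=1.3)
for i in range(0,25,5):
    for k in(0,400):
        cv2.putText(o,str((120 if k==0 else 245)+i),(k+i*16+8,10),0,.35,(255,255,255),1);cv2.putText(o,str((148 if k==0 else 100)+i),(k,i*16+12),0,.35,(255,255,255),1)
cv2.imwrite("pics/c3.png",o)
E
```

```text
(no output)
```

View pics/c3.png

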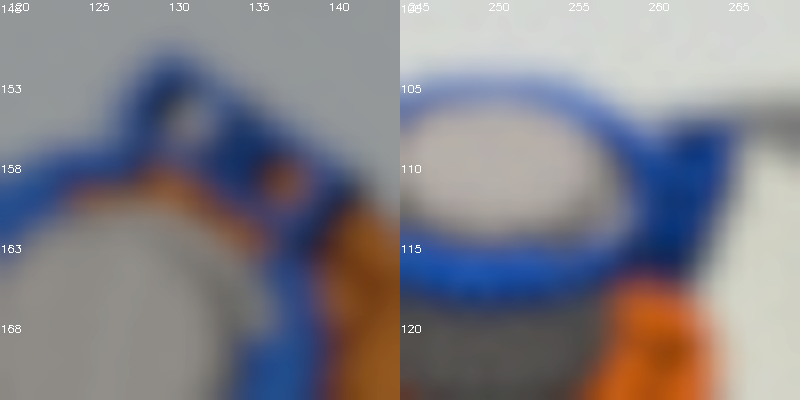

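Top crop: the eye holes are at about (131.2,154.5) and (137.3,158.6). Seen through the boss, they read as mid-height points.

```bash
python3 - <<'E'
from h import *
t=cam("top")
for z in(.1225,.1258,.129):
    a=onz(t,(131.2,154.5),z);b=onz(t,(137.3,158.6),z);m=(a+b)/2;print(z,a,b,m,np.linalg.norm(a-b),np.degrees(np.arctan2(*(b-a)[[1,0]])),m[:2]-[.5437,.2211],m[:2]-[.5426,.2198])
plan((.5658,.2025,.235),53,10)
E
```

```text
0.1225 [0.573  0.2128 0.1225] [0.5645 0.2002 0.1225] [0.5687 0.2065 0.1225] 0.015159850817294387 -124.05303295210831 [ 0.025  -0.0146] [ 0.0261 -0.0133]
0.1258 [0.5722 0.2118 0.1258] [0.5637 0.1993 0.1258] [0.568  0.2055 0.1258] 0.015098939637319576 -124.05303295210825 [ 0.0243 -0.0156] [ 0.0254 -0.0143]
0.129 [0.5715 0.2109 0.129 ] [0.563  0.1984 0.129 ] [0.5673 0.2046 0.129 ] 0.015039874250677357 -124.05303295210848 [ 0.0236 -0.0165] [ 0.0247 -0.0152]
shift [-0.373, 0.818, 0.05] turn [0.001, -0.002, 0.643]
shift [-0.298, 0.848, 0.05] turn [0.001, -0.002, 0.643]
shift [-0.221, 0.871, 0.05] turn [0.001, -0.002, 0.643]
shift [-0.142, 0.887, 0.05] turn [0.001, -0.002, 0.643]
shift [-0.062, 0.897, 0.05] turn [0.001, -0.002, 0.643]
shift [0.019, 0.899, 0.05] turn [0.001, -0.002, 0.643]
shift [0.1, 0.893, 0.049] turn [0.001, -0.002, 0.643]
shift [0.179, 0.881, 0.049] turn [0.001, -0.002, 0.643]
shift [0.258, 0.861, 0.049] turn [0.001, -0.002, 0.643]
shift [0.334, 0.834, 0.049] turn [0.001, -0.002, 0.643]
```

```bash
python3 -c "
from h import *
plan((.568,.2055,.264),56.2,10)"
```

```text
shift [-0.378, 0.823, -0.008] turn [0.001, -0.002, 0.603]
shift [-0.308, 0.851, -0.008] turn [0.001, -0.002, 0.603]
shift [-0.235, 0.874, -0.008] turn [0.001, -0.002, 0.603]
shift [-0.161, 0.891, -0.008] turn [0.001, -0.002, 0.603]
shift [-0.085, 0.901, -0.008] turn [0.001, -0.002, 0.603]
shift [-0.009, 0.905, -0.008] turn [0.001, -0.002, 0.603]
shift [0.067, 0.903, -0.009] turn [0.001, -0.002, 0.603]
shift [0.143, 0.894, -0.009] turn [0.001, -0.002, 0.603]
shift [0.217, 0.879, -0.009] turn [0.001, -0.002, 0.603]
shift [0.291, 0.858, -0.009] turn [0.001, -0.002, 0.603]
```

Request:
play_rows --series '[[0.67,[-0.38,0.82,0],[0,0,0.6]],[0.67,[-0.31,0.85,0],[0,0,0.6]],[0.67,[-0.24,0.87,0],[0,0,0.6]],[0.67,[-0.16,0.89,0],[0,0,0.6]],[0.67,[-0.09,0.9,0],[0,0,0.6]],[0.67,[-0.01,0.9,0],[0,0,0.6]],[0.67,[0.07,0.9,0],[0,0,0.6]],[0.67,[0.14,0.89,0],[0,0,0.6]]]'

```text
t: 7.18
tool_pos: [0.5516, 0.1162, 0.2587]
tool_rot: [-0.655, -3.068, 0.002]
contact_force: [0.6, -0.3, -1.6]
opening: 0.0572
grip_force: 8.3
```

Request:
play_rows --series '[[0.67,[0.22,0.88,0],[0,0,0.6]],[0.67,[0.29,0.86,0],[0,0,0.6]],[0.67,[0,0,0.3],[0,0,0]],[0.67,[0,0,0.3],[0,0,0]],[0.67,[0,0,0],[0,0,0]]]'

```text
t: 7.8
tool_pos: [0.5668, 0.2026, 0.2276]
tool_rot: [-0.907, -3.002, 0.005]
contact_force: [-0.2, 0.0, -1.6]
opening: 0.0571
grip_force: 8.3
```

```bash
python3 -c "
from h import *
st();plan((.568,.2055,.23),56.2,1)
s=cam('side');t=cam('top')
a=cv2.resize(s['color'][60:135,215:290],(400,400),interpolation=2);b=cv2.resize(t['color'][120:195,100:175],(400,400),interpolation=2);cv2.imwrite('pics/c4.png',np.hstack([a,b]))"
```

```text
t 7.8 pos [0.5668 0.2026 0.2276] yaw 56.38 z [-0.0059 -0.0016 -1.    ] F [-0.2413  0.0403 -1.6142] M [-0.0224 -0.0403  0.0146] open 0.05708 g 8.25 q [ 0.2198  0.0048  1.668  -0.0002  1.475  -0.7642]
shift [0.012, 0.062, -0.047] turn [-0.033, -0.029, 0.022]
```

View pics/c4.png

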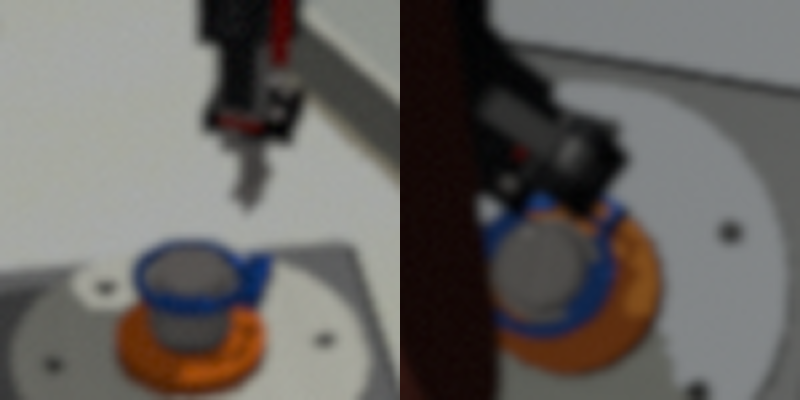

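Side crop: pin ends at about (261.2,98.9) px, above the eyes at about (263,107). I'll compare that with the projected expectation.

```bash
python3 - <<'E'
from h import *
s=cam("side");o=ctrl.get_obs();R=Ro.from_rotvec(o["tool_rot"]).as_matrix();tip=o["tool_pos"]+R[:,2]*.0613
for k in(-.0075,0,.0075):print(proj(s,tip+R[:,1]*k),"eye",proj(s,np.array([.568,.2055,.1318])+R[:,1]*k))
x0,y0=240,85;c=cv2.resize(s["color"][y0:y0+25,x0:x0+35],None,fx=16,fy=16,interpolation=2);cv2.imwrite("pics/c5.png",cv2.convertScaleAbs(c,alpha=1.3))
x=np.array(tip)
E
```

```text
[262.8227  98.6746] eye [261.9249 111.3904]
[263.5662  96.8873] eye [262.6538 109.5916]
[264.3031  95.1161] eye [263.3763 107.8086]
```

View pics/c5.png

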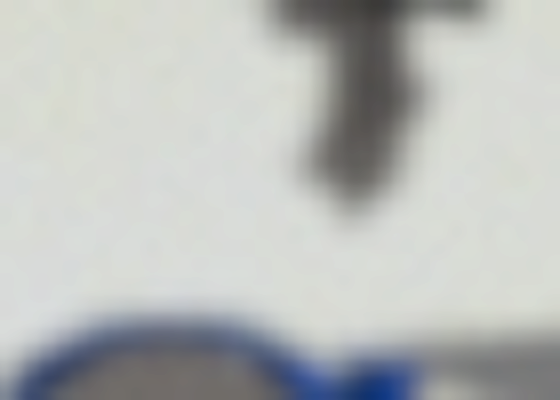

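Request:
play_rows --series '[[0.67,[-0.016,0.05,0.3],[-0.033,-0.029,0.02]],[0.67,[0,0,0.29],[0,0,0]],[0.67,[0,0,0],[0,0,0]],[0.67,[0,0,0],[0,0,0]]]'

```text
t: 8.45
tool_pos: [0.5706, 0.2057, 0.2016]
tool_rot: [0.91, 3.002, 0.005]
contact_force: [-0.5, 0.3, -1.1]
opening: 0.0572
grip_force: 8.3
```

```bash
python3 - <<'E'
from h import *
st();s=cam("side");t=cam("top")
o=ctrl.get_obs();R=Ro.from_rotvec(o["tool_rot"]).as_matrix();tip=o["tool_pos"]+R[:,2]*.0613;print(tip,[proj(s,tip+R[:,1]*k) for k in(-.0075,.0075)])
f=lambda d,x0,y0:cv2.convertScaleAbs(cv2.resize(d["color"][y0:y0+25,x0:x0+25],(400,400),interpolation=2),alpha=1.3)
cv2.imwrite("pics/c6.png",np.hstack([f(s,248,93),f(t,123,148)]))
E
```

```text
t 8.45 pos [0.5706 0.2057 0.2016] yaw 56.28 z [ 0.0055  0.0015 -1.    ] F [-0.4847  0.3124 -1.086 ] M [ 0.0862 -0.0497  0.0034] open 0.05724 g 8.25 q [ 0.2232  0.0253  1.6912  0.0002  1.4194 -0.7591]
[0.5714 0.2059 0.1411] [array([263.2666, 107.8783]), array([264.7228, 104.2849])]
```

View pics/c6.png

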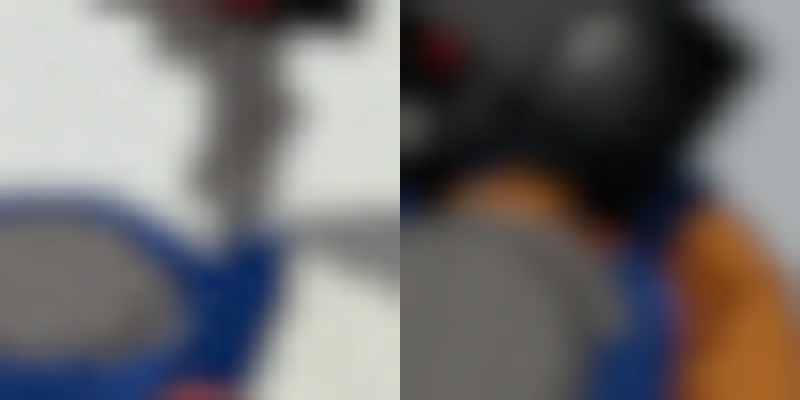

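Side crop: the pins end just above the blue boss top at about (262,107). The TCP reading differs from what I commanded, so I'll let it settle and read again.

Request:
play_rows --series '[[0.67,[0,0,0],[0,0,0]],[0.67,[0,0,0],[0,0,0]],[0.67,[0,0,0],[0,0,0]],[0.67,[0,0,0],[0,0,0]]]'

```text
t: 9.05
tool_pos: [0.5706, 0.2057, 0.2019]
tool_rot: [0.909, 3.002, 0.005]
contact_force: [-0.2, 0.5, -0.7]
opening: 0.0572
grip_force: 8.3
```

```bash
python3 - <<'E'
from h import *
st();plan((.568,.2055,.2),56.2,1)
E
```

```text
t 9.05 pos [0.5706 0.2057 0.2019] yaw 56.29 z [ 0.006   0.0016 -1.    ] F [-0.2128  0.4664 -0.662 ] M [ 0.      0.0227 -0.0223] open 0.05717 g 8.25 q [ 0.2232  0.0249  1.691   0.0002  1.4194 -0.7592]
shift [0.042, -0.033, 0.037] turn [0.034, 0.03, 0.011]
```

Request:
play_rows --series '[[0.67,[0,-0.02,0],[0.034,0.03,0]],[0.67,[0,0,0.06],[0,0,0]],[0.67,[0,0,0.06],[0,0,0]],[0.67,[0,0,0],[0,0,0]],[0.67,[0,0,0],[0,0,0]]]'

```text
t: 9.68
tool_pos: [0.57, 0.2049, 0.1957]
tool_rot: [-0.911, -3.006, 0.0]
contact_force: [-0.4, -0.7, -1.8]
opening: 0.0576
grip_force: 8.3
```

Request:
play_rows --series '[[0.67,[0,0,0.04],[0,0,0]],[0.67,[0,0,0.04],[0,0,0]],[0.67,[0,0,0],[0,0,0]]]'

```text
t: 10.05
tool_pos: [0.5699, 0.2048, 0.1915]
tool_rot: [-0.911, -3.006, 0.001]
contact_force: [0.8, 0.1, -1.8]
opening: 0.0576
grip_force: 8.3
```

```bash
python3 -c "
from h import *
st();plan((.568,.2055,.19),56.2,1)"
```

```text
t 10.05 pos [0.5699 0.2048 0.1915] yaw 56.28 z [-0.0007 -0.0002 -1.    ] F [ 0.8116  0.1287 -1.8441] M [-0.031   0.0511 -0.0285] open 0.05761 g 8.25 q [ 0.2222  0.0348  1.6986 -0.      1.4089 -0.7602]
shift [0.039, -0.009, 0.029] turn [-0.004, -0.003, 0.011]
```

Request:
play_rows --series '[[0.67,[0,0,0.04],[0,0,0]],[0.67,[0,0,0.02],[0,0,0]],[0.67,[0,0,0],[0,0,0]]]'

```text
t: 10.42
tool_pos: [0.57, 0.2048, 0.1886]
tool_rot: [-0.911, -3.006, 0.0]
contact_force: [-0.3, -0.4, -2.6]
opening: 0.0575
grip_force: 8.3
```

Request:
play_rows --series '[[0.67,[0,0,0.03],[0,0,0]],[0.67,[0,0,0],[0,0,0]]]'

```text
t: 10.68
tool_pos: [0.57, 0.2048, 0.1871]
tool_rot: [-0.911, -3.006, 0.0]
contact_force: [1.0, 0.1, -0.8]
opening: 0.0574
grip_force: 8.3
```

Request:
play_rows --series '[[0.67,[0,0,0.03],[0,0,0]],[0.67,[0,0,0],[0,0,0]]]'

```text
t: 10.92
tool_pos: [0.5699, 0.2048, 0.1856]
tool_rot: [-0.911, -3.006, 0.0]
contact_force: [0.8, 0.1, -1.3]
opening: 0.0577
grip_force: 8.3
```

Request:
play_rows --series '[[0.67,[0,0,0.03],[0,0,0]],[0.67,[0,0,0],[0,0,0]]]'

```text
t: 11.18
tool_pos: [0.57, 0.2048, 0.1841]
tool_rot: [-0.911, -3.006, 0.0]
contact_force: [-0.4, -0.4, -1.8]
opening: 0.0568
grip_force: 8.3
```

Request:
play_rows --series '[[0.67,[0,0,0.02],[0,0,0]],[0.67,[0,0,0],[0,0,0]]]'

```text
t: 11.42
tool_pos: [0.57, 0.2048, 0.1832]
tool_rot: [-0.911, -3.006, 0.0]
contact_force: [-0.1, -0.5, -1.7]
opening: 0.0572
grip_force: 8.3
```

```bash
python3 - <<'E'
from h import *
st();s=cam("side");t=cam("top")
f=lambda d,x0,y0:cv2.convertScaleAbs(cv2.resize(d["color"][y0:y0+25,x0:x0+25],(400,400),interpolation=2),alpha=1.4)
cv2.imwrite("pics/c7.png",np.hstack([f(s,248,98),f(t,123,148)]))
E
```

```text
t 11.43 pos [0.57   0.2048 0.1832] yaw 56.28 z [-0.0004 -0.0001 -1.    ] F [-0.0717 -0.4738 -1.688 ] M [-0.0257  0.0325 -0.0579] open 0.05718 g 8.25 q [ 0.2222  0.0414  1.706  -0.      1.3946 -0.7602]
```

View pics/c7.png

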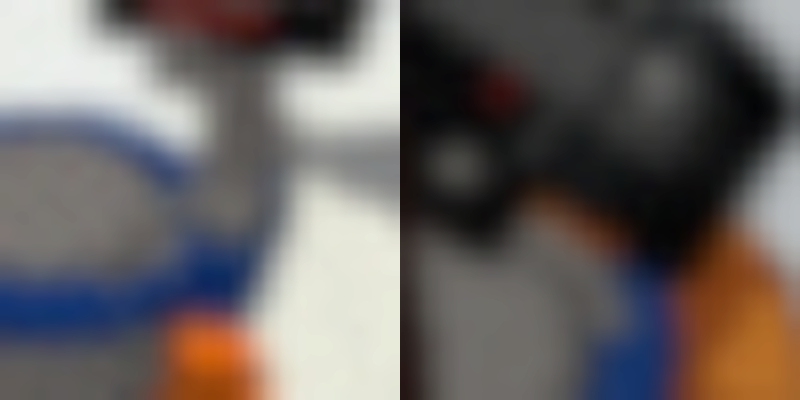

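Side crop: the near shoulder covers the boss top at about (261,111), with blue rim visible to the right and below. The pins look to be inside, so I'll feel for the shoulder contact.

Request:
play_rows --series '[[0.67,[0,0,0.02],[0,0,0]],[0.67,[0,0,0],[0,0,0]]]'

```text
t: 11.78
tool_pos: [0.57, 0.2048, 0.1822]
tool_rot: [-0.911, -3.006, 0.0]
contact_force: [0.4, -1.0, -1.6]
opening: 0.0579
grip_force: 8.3
```

Request:
play_rows --series '[[0.67,[0,0,0.02],[0,0,0]],[0.67,[0,0,0],[0,0,0]]]'

```text
t: 12.02
tool_pos: [0.57, 0.2048, 0.1812]
tool_rot: [-0.911, -3.006, 0.0]
contact_force: [0.5, -0.1, -2.1]
opening: 0.0576
grip_force: 8.3
```

Request:
play_rows --series '[[0.67,[0,0,0.02],[0,0,0]],[0.67,[0,0,0],[0,0,0]]]'

```text
t: 12.28
tool_pos: [0.57, 0.2048, 0.1802]
tool_rot: [-0.911, -3.006, 0.0]
contact_force: [0.1, -1.0, -0.5]
opening: 0.0573
grip_force: 8.3
```

```bash
cat > cmp.py <<'E'
from h import *
s=cam("side")
def prof(im):
    out=[]
    for x in range(242,266,2):
        c=im[98:132,x:x+2].astype(float).mean(1);b=np.clip(c[:,0]-np.maximum(c[:,1],c[:,2])-15,0,None)
        n=len(b);i=b>20;r=np.arange(98,132)
        lo=r[(r>112)&i];w=b*(r>111);out.append((x,int(r[i].min()) if i.any() else 0,round((w*r).sum()/max(w.sum(),1),2)))
    return out
a=prof(cv2.imread("pics/side0.png"));b=prof(s["color"])
for p,q in zip(a,b):print(p,q[1:])
t0=cv2.imread("pics/side0.png")
f=lambda im,x0,y0:cv2.convertScaleAbs(cv2.resize(im[y0:y0+25,x0:x0+25],(400,400),interpolation=2),alpha=1.4)
cv2.imwrite("pics/c8.png",np.hstack([f(t0,243,100),f(s["color"],243,100)]))
E
python3 cmp.py
```

```text
(242, 108, np.float64(114.68)) (0, np.float64(115.03))
(244, 115, np.float64(115.75)) (116, np.float64(115.97))
(246, 115, np.float64(116.2)) (116, np.float64(116.39))
(248, 115, np.float64(116.59)) (116, np.float64(116.69))
(250, 115, np.float64(116.69)) (116, np.float64(116.81))
(252, 115, np.float64(116.56)) (116, np.float64(116.7))
(254, 116, np.float64(116.53)) (117, np.float64(116.77))
(256, 107, np.float64(115.98)) (0, np.float64(116.1))
(258, 108, np.float64(114.76)) (0, np.float64(115.2))
(260, 108, np.float64(113.71)) (115, np.float64(114.92))
(262, 108, np.float64(113.36)) (0, np.float64(114.76))
(264, 108, np.float64(112.0)) (0, np.float64(0.0))
```

View pics/c8.png

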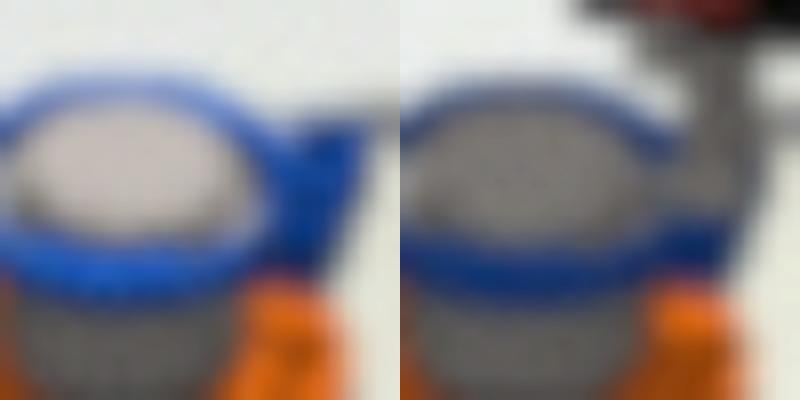

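The ring is unmoved and untilted, and the shoulders sit at the boss top. Now I'll spread in steps, raising slightly to offset the pads' forward swing.

Request:
play_rows --series '[[0.63,[0,0,-0.014],[0,0,0]],[0.585,[0,0,-0.015],[0,0,0]],[0.54,[0,0,-0.013],[0,0,0]],[0.54,[0,0,0],[0,0,0]],[0.54,[0,0,0],[0,0,0]]]' --force 60

```text
t: 12.95
tool_pos: [0.5701, 0.2048, 0.1824]
tool_rot: [-0.911, -3.006, 0.0]
contact_force: [0.0, 0.0, -1.4]
opening: 0.0464
grip_force: 12.2
```

Request:
play_rows --series '[[0.49,[0,0,-0.012],[0,0,0]],[0.445,[0,0,-0.01],[0,0,0]],[0.445,[0,0,0],[0,0,0]],[0.445,[0,0,0],[0,0,0]]]'

```text
t: 13.45
tool_pos: [0.57, 0.2048, 0.1835]
tool_rot: [-0.911, -3.006, 0.0]
contact_force: [0.3, -0.2, -0.1]
opening: 0.0384
grip_force: 14.7
```

```bash
python3 -c "
from h import *
st();st()"; python3 cmp.py
```

```text
t 13.45 pos [0.57   0.2048 0.1835] yaw 56.28 z [-0.0002 -0.     -1.    ] F [ 0.3041 -0.2348 -0.0754] M [0.0336 0.0137 0.0165] open 0.03839 g 14.75 q [ 0.2222  0.0411  1.7058  0.      1.3949 -0.7601]
t 13.45 pos [0.57   0.2048 0.1835] yaw 56.28 z [-0.0002 -0.     -1.    ] F [ 0.3041 -0.2348 -0.0754] M [0.0336 0.0137 0.0165] open 0.03839 g 14.75 q [ 0.2222  0.0411  1.7058  0.      1.3949 -0.7601]
(242, 108, np.float64(114.68)) (0, np.float64(114.6))
(244, 115, np.float64(115.75)) (116, np.float64(116.33))
(246, 115, np.float64(116.2)) (116, np.float64(116.8))
(248, 115, np.float64(116.59)) (117, np.float64(117.36))
(250, 115, np.float64(116.69)) (117, np.float64(117.52))
(252, 115, np.float64(116.56)) (117, np.float64(117.51))
(254, 116, np.float64(116.53)) (0, np.float64(117.69))
(256, 107, np.float64(115.98)) (0, np.float64(117.23))
(258, 108, np.float64(114.76)) (0, np.float64(116.87))
(260, 108, np.float64(113.71)) (0, np.float64(117.0))
(262, 108, np.float64(113.36)) (0, np.float64(116.57))
(264, 108, np.float64(112.0)) (0, np.float64(0.0))
```

Request:
play_rows --series '[[0.421,[0,0,-0.004],[0,0,0]],[0.421,[0,0,0],[0,0,0]],[0.421,[0,0,0],[0,0,0]]]'

```text
t: 13.88
tool_pos: [0.57, 0.2048, 0.1837]
tool_rot: [-0.911, -3.006, 0.0]
contact_force: [-0.1, -0.5, -2.0]
opening: 0.0361
grip_force: 15.4
```

Request:
play_rows --series '[[0.421,[0,0,0.03],[0,0,0]],[0.421,[0,0,0.03],[0,0,0]],[0.421,[0,0,0],[0,0,0]]]'

```text
t: 14.25
tool_pos: [0.57, 0.2048, 0.1805]
tool_rot: [-0.911, -3.006, 0.001]
contact_force: [-0.6, -0.3, -0.9]
opening: 0.0362
grip_force: 15.3
```

```bash
python3 cmp.py; python3 -c "
from h import *
st()"
```

```text
(242, 108, np.float64(114.68)) (0, np.float64(115.2))
(244, 115, np.float64(115.75)) (116, np.float64(116.52))
(246, 115, np.float64(116.2)) (116, np.float64(117.12))
(248, 115, np.float64(116.59)) (117, np.float64(117.79))
(250, 115, np.float64(116.69)) (118, np.float64(118.19))
(252, 115, np.float64(116.56)) (118, np.float64(118.34))
(254, 116, np.float64(116.53)) (0, np.float64(118.51))
(256, 107, np.float64(115.98)) (0, np.float64(118.16))
(258, 108, np.float64(114.76)) (0, np.float64(118.12))
(260, 108, np.float64(113.71)) (0, np.float64(118.38))
(262, 108, np.float64(113.36)) (0, np.float64(118.0))
(264, 108, np.float64(112.0)) (0, np.float64(0.0))
t 14.3 pos [0.57   0.2048 0.1805] yaw 56.28 z [-0.0005 -0.0002 -1.    ] F [-0.0548 -0.1104 -1.8832] M [-0.0254  0.0363  0.0394] open 0.03623 g 15.34 q [ 0.2221  0.0435  1.7084 -0.0001  1.3903 -0.7602]
```

Request:
play_rows --series '[[0.421,[0,0,0.03],[0,0,0]],[0.421,[0,0,0.03],[0,0,0]],[0.421,[0,0,0],[0,0,0]]]'

```text
t: 14.68
tool_pos: [0.5697, 0.2048, 0.1772]
tool_rot: [-0.911, -3.006, 0.001]
contact_force: [-1.3, -0.8, -1.3]
opening: 0.0363
grip_force: 15.2
```

```bash
sed -i 's/132/140/g' cmp.py; python3 cmp.py; python3 -c "
from h import *
st()"
```

```text
(242, 108, np.float64(114.68)) (117, np.float64(116.62))
(244, 115, np.float64(115.75)) (117, np.float64(117.94))
(246, 115, np.float64(116.2)) (118, np.float64(118.52))
(248, 115, np.float64(116.59)) (119, np.float64(119.21))
(250, 115, np.float64(116.69)) (119, np.float64(119.45))
(252, 115, np.float64(116.56)) (119, np.float64(119.69))
(254, 116, np.float64(116.53)) (0, np.float64(119.8))
(256, 107, np.float64(115.98)) (0, np.float64(119.19))
(258, 108, np.float64(114.76)) (0, np.float64(119.24))
(260, 108, np.float64(113.71)) (0, np.float64(119.52))
(262, 108, np.float64(113.36)) (0, np.float64(0.0))
(264, 108, np.float64(112.0)) (0, np.float64(112.0))
t 14.72 pos [0.5697 0.2048 0.1773] yaw 56.29 z [-0.0013 -0.0002 -1.    ] F [-0.5708  0.2506 -2.646 ] M [-0.1056  0.2086  0.0132] open 0.03605 g 15.22 q [ 0.2222  0.046   1.7113  0.0001  1.3855 -0.7602]
```

Request:
play_rows --series '[[0.421,[0.014,0,0],[0,0,0]],[0.421,[0,0,0.03],[0,0,0]],[0.421,[0,0,0.03],[0,0,0]],[0.421,[0,0,0],[0,0,0]]]'

```text
t: 15.22
tool_pos: [0.5694, 0.2053, 0.1744]
tool_rot: [-0.911, -3.006, 0.0]
contact_force: [-1.2, -0.0, -1.2]
opening: 0.0368
grip_force: 15.2
```

```bash
python3 cmp.py | sed -n 2,6p; python3 -c "
from h import *
st()"
```

```text
(244, 115, np.float64(115.75)) (118, np.float64(118.68))
(246, 115, np.float64(116.2)) (119, np.float64(119.49))
(248, 115, np.float64(116.59)) (119, np.float64(119.93))
(250, 115, np.float64(116.69)) (120, np.float64(120.26))
(252, 115, np.float64(116.56)) (120, np.float64(120.38))
t 15.28 pos [0.5694 0.2053 0.1746] yaw 56.28 z [-0.0004  0.0001 -1.    ] F [-0.4555 -0.2463 -1.7433] M [-0.0797  0.2082  0.0599] open 0.03604 g 15.23 q [ 0.223   0.0474  1.7146  0.0002  1.38   -0.7592]
```

Request:
play_rows --series '[[0.421,[0.006,-0.012,0],[0,0,0]],[0.421,[0,0,0.04],[0,0,0]],[0.421,[0,0,0.04],[0,0,0]],[0.421,[0,0,0.04],[0,0,0]],[0.421,[0,0,0],[0,0,0]]]'

```text
t: 15.9
tool_pos: [0.5687, 0.2049, 0.1683]
tool_rot: [-0.911, -3.006, 0.0]
contact_force: [-0.3, 0.9, -1.4]
opening: 0.0361
grip_force: 15.2
```

```bash
python3 cmp.py | sed -n 2,6p; python3 -c "
from h import *
st()"
```

```text
(244, 115, np.float64(115.75)) (122, np.float64(122.44))
(246, 115, np.float64(116.2)) (123, np.float64(123.04))
(248, 115, np.float64(116.59)) (123, np.float64(123.41))
(250, 115, np.float64(116.69)) (123, np.float64(123.51))
(252, 115, np.float64(116.56)) (123, np.float64(123.26))
t 15.95 pos [0.5688 0.2049 0.1685] yaw 56.28 z [-0.0004  0.     -1.    ] F [ 0.3016  0.9459 -2.1285] M [ 0.0653  0.0163 -0.0595] open 0.03623 g 15.22 q [ 0.2227  0.051   1.7213  0.0001  1.3697 -0.7596]
```

The near band seems to have dropped more than the tool did. I'll check the number against a predicted near-band line before going on.

```bash
cat > band.py <<'E'
from h import *
import sys
s=cam("side");o=ctrl.get_obs();im=s["color"].astype(float)
# predicted near-half band: eyes at tip side view offset estimated earlier (-2.4mm ring x), pivot 24.5mm behind centre
yaw=np.radians(-33.7);X=np.array([np.cos(yaw),np.sin(yaw),0]);Y=np.array([-X[1],X[0],0])
def pred(c,h):
    piv=c-X*.0245;out={}
    for a in np.radians(np.arange(-175,-25,2)):
        v=c+.027*(np.cos(a)*X+np.sin(a)*Y)-piv
        cc,ss=np.cos(-h),np.sin(-h);x,y=v@X,v@Y
        w=piv+X*(x*cc-y*ss)+Y*(x*ss+y*cc);p=proj(s,w);out[round(p[0])]=p[1]
    return out
c0=np.array([.5437,.2211,.1223]);dz=float(sys.argv[1]);h=float(sys.argv[2])
P=pred(c0-[0,0,dz],h)
f=cv2.imread(sys.argv[3]).astype(float) if len(sys.argv)>3 else im
for x in range(236,268):
    c=f[100:142,x];b=np.clip(c[:,0]-np.maximum(c[:,1],c[:,2])-15,0,None);r=np.arange(100,142)
    k=r[b>15];runs=np.split(k,np.where(np.diff(k)>1)[0]+1) if len(k) else []
    print(x,[(int(q[0]),int(q[-1]),round(float((b[q-100]*q).sum()/b[q-100].sum()),1)) for q in runs],"pred",round(P.get(x,0),1))
E
python3 band.py 0 0 pics/side0.png; echo; python3 band.py 0.0153 0.17
```

```text
236 [] pred 0
237 [] pred 0
238 [] pred 0
239 [] pred 0
240 [(110, 113, 111.4)] pred 112.8
241 [(108, 114, 111.2)] pred 114.1
242 [(107, 109, 108.1), (113, 115, 114.1)] pred 115.1
243 [(107, 108, 107.4), (114, 116, 115.1)] pred 115.8
244 [(106, 107, 106.5), (114, 117, 115.6)] pred 116.3
245 [(106, 106, 106.0), (114, 117, 115.7)] pred 116.7
246 [(115, 118, 116.2)] pred 117.1
247 [(115, 118, 116.4)] pred 117.3
248 [(115, 118, 116.5)] pred 117.6
249 [(115, 118, 116.6)] pred 117.7
250 [(115, 118, 116.6)] pred 117.7
251 [(115, 118, 116.6)] pred 117.8
252 [(105, 105, 105.0), (115, 118, 116.5)] pred 117.7
253 [(105, 105, 105.0), (115, 118, 116.5)] pred 117.6
254 [(106, 106, 106.0), (115, 118, 116.5)] pred 117.5
255 [(106, 106, 106.0), (115, 118, 116.5)] pred 117.3
256 [(106, 107, 106.5), (115, 117, 116.1)] pred 117.0
257 [(106, 108, 107.0), (115, 117, 115.9)] pred 116.6
258 [(107, 109, 107.9), (115, 116, 115.5)] pred 116.2
259 [(108, 112, 109.6), (114, 116, 115.0)] pred 115.5
260 [(108, 115, 111.3)] pred 0
261 [(108, 116, 111.8)] pred 0
262 [(108, 115, 111.5)] pred 0
263 [(108, 114, 110.9)]
[... 275 characters left out ...]
.2
244 [(122, 123, 122.5)] pred 122.6
245 [(122, 123, 122.5)] pred 123.0
246 [(122, 124, 123.0)] pred 123.3
247 [(122, 124, 123.0)] pred 123.5
248 [(122, 124, 123.1)] pred 123.7
249 [(123, 124, 123.5)] pred 123.8
250 [(123, 124, 123.5)] pred 123.8
251 [(123, 124, 123.5)] pred 123.8
252 [(123, 124, 123.5)] pred 123.7
253 [(123, 124, 123.5)] pred 123.6
254 [(123, 124, 123.4)] pred 123.4
255 [(123, 123, 123.0)] pred 123.1
256 [(122, 123, 122.5)] pred 122.8
257 [(122, 122, 122.0)] pred 122.3
258 [(122, 122, 122.0)] pred 0
259 [(122, 123, 122.5)] pred 0
260 [(122, 123, 122.5)] pred 0
261 [(123, 123, 123.0)] pred 0
262 [] pred 0
263 [] pred 0
264 [] pred 0
265 [] pred 0
266 [] pred 0
267 [] pred 0
```

The band matches the prediction to within about 2 mm with no tilt. I'll continue down and feel for the hub.

Request:
play_rows --series '[[0.421,[0,0,0.03],[0,0,0]],[0.421,[0,0,0.03],[0,0,0]],[0.421,[0,0,0],[0,0,0]]]'

```text
t: 16.42
tool_pos: [0.5687, 0.2049, 0.1655]
tool_rot: [-0.911, -3.006, 0.0]
contact_force: [0.8, -0.1, -2.4]
opening: 0.0363
grip_force: 15.2
```

Request:
play_rows --series '[[0.421,[0,0,0.02],[0,0,0]],[0.421,[0,0,0.02],[0,0,0]],[0.421,[0,0,0],[0,0,0]]]'

```text
t: 16.8
tool_pos: [0.5688, 0.2049, 0.1635]
tool_rot: [-0.911, -3.006, 0.0]
contact_force: [1.0, 0.2, -1.1]
opening: 0.036
grip_force: 15.2
```

```bash
python3 -c "
from h import *
st()"; python3 band.py 0.0205 0.17 | sed -n 8,22p
```

```text
t 16.8 pos [0.5688 0.2049 0.1635] yaw 56.28 z [-0.0005 -0.0001 -1.    ] F [ 0.9583  0.1706 -1.1337] M [0.0052 0.0287 0.0061] open 0.03598 g 15.22 q [ 0.2227  0.0553  1.7254  0.      1.3613 -0.7596]
243 [(124, 124, 124.0)] pred 123.9
244 [(124, 125, 124.4)] pred 124.3
245 [(124, 125, 124.5)] pred 124.7
246 [(124, 125, 124.5)] pred 125.0
247 [(124, 126, 124.9)] pred 125.2
248 [(124, 126, 125.0)] pred 125.4
249 [(124, 126, 125.0)] pred 125.5
250 [(124, 126, 125.0)] pred 125.5
251 [(124, 126, 125.0)] pred 125.5
252 [(124, 125, 124.6)] pred 125.4
253 [(124, 125, 124.6)] pred 125.3
254 [(125, 125, 125.0)] pred 125.1
255 [(125, 125, 125.0)] pred 124.8
256 [(124, 124, 124.0)] pred 124.5
257 [(124, 124, 124.0)] pred 124.0
```

Request:
play_rows --series '[[0.421,[0,0,0.02],[0,0,0]],[0.421,[0,0,0],[0,0,0]]]'

```text
t: 17.1
tool_pos: [0.5688, 0.2049, 0.1626]
tool_rot: [-0.911, -3.006, 0.0]
contact_force: [0.9, 0.6, -1.9]
opening: 0.0361
grip_force: 15.2
```

Request:
play_rows --series '[[0.421,[0,0,0.02],[0,0,0]],[0.421,[0,0,0],[0,0,0]]]'

```text
t: 17.35
tool_pos: [0.5688, 0.2049, 0.1616]
tool_rot: [-0.911, -3.006, 0.0]
contact_force: [0.5, -0.3, -2.1]
opening: 0.0365
grip_force: 15.2
```

```bash
python3 -c "
from h import *
st()"; python3 band.py 0.0222 0.17 | sed -n 11,18p
```

```text
t 17.35 pos [0.5688 0.2049 0.1616] yaw 56.28 z [-0.0004 -0.0001 -1.    ] F [ 0.5467 -0.2574 -2.1317] M [-0.0262 -0.0195 -0.0299] open 0.03648 g 15.23 q [ 0.2227  0.0571  1.727  -0.      1.3579 -0.7596]
246 [(124, 126, 125.1)] pred 125.6
247 [(125, 126, 125.5)] pred 125.7
248 [(125, 126, 125.5)] pred 125.9
249 [(125, 126, 125.5)] pred 126.0
250 [(125, 126, 125.5)] pred 126.1
251 [(125, 126, 125.5)] pred 126.0
252 [(125, 126, 125.5)] pred 126.0
253 [(125, 126, 125.5)] pred 125.9
```

Request:
play_rows --series '[[0.421,[0,0,0.015],[0,0,0]],[0.421,[0,0,0],[0,0,0]]]'

```text
t: 17.65
tool_pos: [0.5688, 0.2049, 0.1608]
tool_rot: [-0.911, -3.006, 0.0]
contact_force: [0.1, -0.3, -1.3]
opening: 0.0364
grip_force: 15.2
```

Request:
play_rows --series '[[0.421,[0,0,0.015],[0,0,0]],[0.421,[0,0,0],[0,0,0]]]'

```text
t: 17.9
tool_pos: [0.5688, 0.2049, 0.1601]
tool_rot: [-0.911, -3.006, 0.0]
contact_force: [-0.1, 0.3, -1.5]
opening: 0.0361
grip_force: 15.2
```

```bash
python3 - <<'E'
from h import *
t=cam("top")
for z in(.122,.1,.095,.09,.085,.08):print(z,proj(t,np.array([.5437,.2211,z])),"rim right/bottom",proj(t,np.array([.5437,.2211-.036,z]))[0],proj(t,np.array([.5437-.036,.2211,z]))[1])
h=cv2.imread("pics/top0.png");m=blobs({"color":h},(3,120,60),(20,255,255),(100,145,160,200),20)[1]
v,u=np.nonzero(m);print(u.max()+.5,v.max()+.5)
E
```

```text
0.122 [126.6245 168.8328] rim right/bottom 144.56017555229153 186.5669179326934
0.1 [129.7414 170.8377] rim right/bottom 147.22027786727872 188.12922691928242
0.095 [130.4277 171.2792] rim right/bottom 147.806075006677 188.47320920177438
0.09 [131.1063 171.7156] rim right/bottom 148.38517409617546 188.81323595357415
0.085 [131.7771 172.1471] rim right/bottom 148.95768936177217 189.14937501296168
0.08 [132.4403 172.5737] rim right/bottom 149.52373244685728 189.48169267577813
148.5 189.5
```

Request:
play_rows --series '[[0.421,[0,0,0.015],[0,0,0]],[0.421,[0,0,0],[0,0,0]]]'

```text
t: 18.2
tool_pos: [0.5688, 0.2049, 0.1593]
tool_rot: [-0.911, -3.006, 0.0]
contact_force: [1.1, 0.1, -1.5]
opening: 0.0362
grip_force: 15.2
```

Request:
play_rows --series '[[0.421,[0,0,0.015],[0,0,0]],[0.421,[0,0,0],[0,0,0]]]'

```text
t: 18.45
tool_pos: [0.5688, 0.2049, 0.1586]
tool_rot: [-0.911, -3.006, 0.0]
contact_force: [1.4, 0.0, -2.0]
opening: 0.0361
grip_force: 15.2
```

Request:
play_rows --series '[[0.421,[0,0,0.02],[0,0,0]],[0.421,[0,0,0],[0,0,0]]]'

```text
t: 18.7
tool_pos: [0.5689, 0.2049, 0.1576]
tool_rot: [-0.911, -3.006, 0.0]
contact_force: [0.5, -0.6, -1.4]
opening: 0.0363
grip_force: 15.2
```

Request:
play_rows --series '[[0.421,[0,0,0.015],[0,0,0]],[0.421,[0,0,0],[0,0,0]]]'

```text
t: 18.95
tool_pos: [0.5689, 0.2049, 0.1569]
tool_rot: [-0.911, -3.006, 0.0]
contact_force: [0.3, 0.5, -2.3]
opening: 0.0363
grip_force: 15.2
```

```bash
python3 band.py 0.0267 0.17 | sed -n 8,20p
```

```text
243 [(125, 126, 125.5)] pred 125.8
244 [(125, 126, 125.6)] pred 126.3
245 [(125, 127, 126.0)] pred 126.7
246 [(125, 127, 126.1)] pred 127.0
247 [(126, 127, 126.5)] pred 127.2
248 [(126, 128, 126.9)] pred 127.4
249 [(126, 128, 127.0)] pred 127.5
250 [(126, 128, 126.9)] pred 127.5
251 [(126, 128, 126.9)] pred 127.5
252 [(126, 127, 126.5)] pred 127.4
253 [(126, 127, 126.6)] pred 127.3
254 [(126, 127, 126.6)] pred 127.1
255 [(126, 127, 126.5)] pred 126.8
```

Request:
play_rows --series '[[0.421,[0,0,0.015],[0,0,0]],[0.421,[0,0,0],[0,0,0]]]'

```text
t: 19.25
tool_pos: [0.5689, 0.2049, 0.1561]
tool_rot: [-0.911, -3.006, 0.0]
contact_force: [-0.2, -0.1, -0.9]
opening: 0.0362
grip_force: 15.2
```

Request:
play_rows --series '[[0.421,[0,0,0.015],[0,0,0]],[0.421,[0,0,0],[0,0,0]]]'

```text
t: 19.5
tool_pos: [0.5689, 0.2049, 0.1554]
tool_rot: [-0.911, -3.006, 0.0]
contact_force: [0.4, -0.2, -1.1]
opening: 0.0362
grip_force: 15.2
```

Request:
play_rows --series '[[0.421,[0,0,0.015],[0,0,0]],[0.421,[0,0,0],[0,0,0]]]'

```text
t: 19.75
tool_pos: [0.5689, 0.2049, 0.1547]
tool_rot: [-0.911, -3.006, 0.0]
contact_force: [0.5, -0.2, -1.1]
opening: 0.0364
grip_force: 15.2
```

Request:
play_rows --series '[[0.421,[0,0,0.015],[0,0,0]],[0.421,[0,0,0],[0,0,0]]]'

```text
t: 20.0
tool_pos: [0.569, 0.2049, 0.1544]
tool_rot: [0.911, 3.006, -0.0]
contact_force: [-1.1, -0.5, 1.5]
opening: 0.0363
grip_force: 15.5
```

```bash
python3 band.py 0.0296 0.17 | sed -n 8,20p;python3 -c "
from h import *
st()"
```

```text
243 [(125, 126, 125.5)] pred 126.7
244 [(125, 127, 126.0)] pred 127.3
245 [(125, 127, 126.1)] pred 127.6
246 [(126, 127, 126.5)] pred 128.0
247 [(126, 128, 127.0)] pred 128.1
248 [(126, 128, 127.0)] pred 128.3
249 [(126, 128, 127.0)] pred 128.4
250 [(126, 128, 127.1)] pred 128.4
251 [(126, 128, 127.1)] pred 128.4
252 [(127, 128, 127.5)] pred 128.4
253 [(127, 128, 127.5)] pred 128.2
254 [(127, 128, 127.5)] pred 128.0
255 [(127, 127, 127.0)] pred 127.7
t 20.05 pos [0.569  0.2049 0.1544] yaw 56.29 z [ 0.0002 -0.     -1.    ] F [-0.675  -1.0968  1.1198] M [-0.0989  0.1608  0.0573] open 0.03614 g 15.51 q [ 0.2227  0.0636  1.7327 -0.0001  1.3452 -0.7597]
```

Force went from about −1.5 N to +1.3 N and the band stopped moving, so the ring rests on the hub. I'll release gradually, lowering to offset the pads' swing back.

Request:
play_rows --series '[[0.445,[0,0,0.004],[0,0,0]],[0.445,[0,0,0],[0,0,0]]]'

```text
t: 20.3
tool_pos: [0.5691, 0.205, 0.1541]
tool_rot: [0.911, 3.006, 0.0]
contact_force: [0.3, -0.3, 1.4]
opening: 0.0381
grip_force: 14.4
```

Request:
play_rows --series '[[0.468,[0,0,0.005],[0,0,0]],[0.49,[0,0,0.005],[0,0,0]],[0.49,[0,0,0],[0,0,0]]]'

```text
t: 20.68
tool_pos: [0.569, 0.205, 0.1533]
tool_rot: [0.911, 3.007, 0.0]
contact_force: [0.4, -0.2, 1.1]
opening: 0.0417
grip_force: 13.0
```

Request:
play_rows --series '[[0.515,[0,0,0.006],[0,0,0]],[0.54,[0,0,0.006],[0,0,0]],[0.54,[0,0,0],[0,0,0]]]'

```text
t: 21.05
tool_pos: [0.5689, 0.2049, 0.1526]
tool_rot: [-0.911, -3.006, 0.0]
contact_force: [0.1, 0.7, 0.2]
opening: 0.0465
grip_force: 11.6
```

```bash
python3 -c "
from h import *
st()"
```

```text
t 21.05 pos [0.5689 0.2049 0.1526] yaw 56.28 z [-0.0003 -0.     -1.    ] F [0.0601 0.7469 0.1869] M [-0.0115  0.0473 -0.0289] open 0.04653 g 11.65 q [ 0.2227  0.0652  1.7341  0.      1.3426 -0.7596]
```

The ring still pushes the pins below the 0.11 bite angle, so it is in the groove. I'll finish the release.

Request:
play_rows --series '[[0.56,[0,0,0.009],[0,0,0]],[0.585,[0,0,0.01],[0,0,0]],[0.585,[0,0,0],[0,0,0]]]'

```text
t: 21.42
tool_pos: [0.5689, 0.205, 0.1519]
tool_rot: [-0.911, -3.007, -0.0]
contact_force: [0.8, 1.1, 2.4]
opening: 0.0499
grip_force: 10.1
```

Request:
play_rows --series '[[0.61,[0,0,0.008],[0,0,0]],[0.632,[0,0,0.008],[0,0,0]],[0.655,[0,0,0.009],[0,0,0]],[0.67,[0,0,0.005],[0,0,0]],[0.67,[0,0,0],[0,0,0]]]'

```text
t: 22.05
tool_pos: [0.569, 0.2049, 0.1504]
tool_rot: [0.911, 3.006, 0.0]
contact_force: [-0.1, -0.9, 2.7]
opening: 0.0572
grip_force: 7.4
```

```bash
python3 -c "
from h import *
st()";python3 band.py 0.0285 0.02 | sed -n 8,20p
```

```text
t 22.05 pos [0.569  0.2049 0.1504] yaw 56.28 z [ 0.0001  0.     -1.    ] F [-0.1233 -0.9406  2.6939] M [ 0.0139  0.0943 -0.0583] open 0.05724 g 7.4 q [ 0.2227  0.0673  1.7357  0.      1.3384 -0.7596]
243 [(125, 126, 125.4)] pred 125.2
244 [(125, 126, 125.5)] pred 125.8
245 [(125, 126, 125.5)] pred 126.2
246 [(125, 127, 126.0)] pred 126.6
247 [(125, 127, 126.1)] pred 126.8
248 [(126, 127, 126.5)] pred 127.0
249 [(126, 127, 126.5)] pred 127.1
250 [(126, 127, 126.5)] pred 127.2
251 [(126, 127, 126.5)] pred 127.2
252 [(126, 127, 126.5)] pred 127.2
253 [(126, 127, 126.5)] pred 127.1
254 [(126, 127, 126.5)] pred 126.9
255 [(126, 126, 126.0)] pred 126.7
```

Request:
play_rows --series '[[0.67,[0,0,-0.03],[0,0,0]],[0.67,[0,0,-0.05],[0,0,0]],[0.67,[0,0,-0.06],[0,0,0]],[0.67,[0,0,-0.06],[0,0,0]],[0.67,[0,0,-0.06],[0,0,0]],[0.67,[0,0,-0.06],[0,0,0]],[0.67,[0,0,0],[0,0,0]]]'

```text
t: 22.98
tool_pos: [0.5691, 0.205, 0.1667]
tool_rot: [0.911, 3.006, 0.0]
contact_force: [0.1, -0.1, -2.8]
opening: 0.0572
grip_force: 8.3
```

```bash
python3 -c "
from h import *
st()";python3 band.py 0.0285 0.02 | sed -n 5,30p
```

```text
t 22.98 pos [0.5691 0.205  0.1667] yaw 56.29 z [ 0.0006  0.0001 -1.    ] F [ 0.0994 -0.1037 -2.7902] M [-0.0112 -0.0307 -0.0001] open 0.05716 g 8.26 q [ 0.2227  0.0527  1.7227  0.      1.3656 -0.7597]
240 [] pred 121.9
241 [(119, 119, 119.0)] pred 123.7
242 [(125, 125, 125.0)] pred 124.5
243 [(125, 126, 125.4)] pred 125.2
244 [(125, 126, 125.5)] pred 125.8
245 [(125, 126, 125.5)] pred 126.2
246 [(125, 127, 126.0)] pred 126.6
247 [(125, 127, 126.1)] pred 126.8
248 [(125, 127, 126.1)] pred 127.0
249 [(126, 127, 126.5)] pred 127.1
250 [(126, 127, 126.5)] pred 127.2
251 [(126, 127, 126.5)] pred 127.2
252 [(126, 127, 126.5)] pred 127.2
253 [(126, 127, 126.5)] pred 127.1
254 [(126, 126, 126.0)] pred 126.9
255 [(126, 126, 126.0)] pred 126.7
256 [(125, 125, 125.0)] pred 126.4
257 [(125, 125, 125.0)] pred 126.0
258 [(125, 125, 125.0)] pred 125.6
259 [(122, 125, 123.6)] pred 125.1
260 [(120, 125, 122.6)] pred 0
261 [(120, 126, 123.0)] pred 0
262 [(120, 125, 122.4)] pred 0
263 [(120, 121, 120.5)] pred 0
264 [] pred 0
265 [] pred 0
```

Request:
play_rows --series '[[0.67,[0,0,-0.5],[0,0,0]],[0.67,[0,0,-0.75],[0,0,0]],[0.67,[0,0,-0.75],[0,0,0]],[0.67,[0,0,0],[0,0,0]],[0.67,[0,0,0],[0,0,0]]]'

```text
t: 23.65
tool_pos: [0.5684, 0.2048, 0.2648]
tool_rot: [-0.911, -3.005, 0.002]
contact_force: [0.4, 0.3, -1.2]
opening: 0.0576
grip_force: 8.3
```

```bash
python3 -c "
from h import *
st();plan((.4888,-.2411,.264),104.45,12)";python3 band.py 0.0285 0.02 | sed -n 9,20p
```

```text
t 23.65 pos [0.5684 0.2048 0.2648] yaw 56.28 z [-0.002  -0.0004 -1.    ] F [ 0.3527  0.2581 -1.2038] M [-0.0047  0.0155 -0.0496] open 0.05762 g 8.26 q [ 0.2227 -0.0128  1.6237  0.      1.5327 -0.7597]
shift [-0.302, -0.692, 0.002] turn [-0.0, -0.001, -0.502]
shift [-0.253, -0.711, 0.002] turn [-0.0, -0.001, -0.502]
shift [-0.203, -0.727, 0.002] turn [-0.0, -0.001, -0.502]
shift [-0.151, -0.74, 0.002] turn [-0.0, -0.001, -0.502]
shift [-0.099, -0.748, 0.002] turn [-0.0, -0.001, -0.502]
shift [-0.046, -0.753, 0.002] turn [-0.0, -0.001, -0.502]
shift [0.006, -0.755, 0.002] turn [-0.0, -0.001, -0.502]
shift [0.059, -0.753, 0.002] turn [-0.0, -0.001, -0.502]
shift [0.112, -0.747, 0.002] turn [-0.0, -0.001, -0.502]
shift [0.164, -0.737, 0.002] turn [-0.0, -0.001, -0.502]
shift [0.215, -0.724, 0.001] turn [-0.0, -0.001, -0.502]
shift [0.265, -0.707, 0.001] turn [-0.0, -0.001, -0.502]
244 [(125, 126, 125.5)] pred 125.8
245 [(125, 127, 125.9)] pred 126.2
246 [(125, 127, 126.0)] pred 126.6
247 [(125, 127, 126.1)] pred 126.8
248 [(125, 127, 126.1)] pred 127.0
249 [(125, 127, 126.1)] pred 127.1
250 [(125, 127, 126.2)] pred 127.2
251 [(125, 127, 126.2)] pred 127.2
252 [(125, 127, 126.2)] pred 127.2
253 [(125, 127, 126.1)] pred 127.1
254 [(125, 127, 125.9)] pred 126.9
255 [(125, 126, 125.6)] pred 126.7
```

Request:
play_rows --series '[[0.67,[-0.3,-0.69,0],[0,0,-0.5]],[0.67,[-0.25,-0.71,0],[0,0,-0.5]],[0.67,[-0.2,-0.73,0],[0,0,-0.5]],[0.67,[-0.15,-0.74,0],[0,0,-0.5]],[0.67,[-0.1,-0.75,0],[0,0,-0.5]],[0.67,[-0.05,-0.75,0],[0,0,-0.5]],[0.67,[0,-0.76,0],[0,0,-0.5]],[0.67,[0.06,-0.75,0],[0,0,-0.5]]]'

```text
t: 24.7
tool_pos: [0.5144, -0.0931, 0.2637]
tool_rot: [-0.043, -3.137, -0.002]
contact_force: [-0.4, 0.1, -1.2]
opening: 0.0573
grip_force: 8.3
```

Request:
play_rows --series '[[0.67,[0.11,-0.75,0],[0,0,-0.5]],[0.67,[0.16,-0.74,0],[0,0,-0.5]],[0.67,[0.21,-0.72,0],[0,0,-0.5]],[0.67,[0.26,-0.71,0],[0,0,-0.5]],[0.67,[0,0,0],[0,0,0]],[0.67,[0,0,0],[0,0,0]],[0.67,[0,0,0],[0,0,0]]]'

```text
t: 25.58
tool_pos: [0.4896, -0.24, 0.2655]
tool_rot: [0.392, -3.116, -0.002]
contact_force: [-1.1, 0.4, -2.7]
opening: 0.0574
grip_force: 8.3
```

```bash
python3 - <<'E'
from h import *
st();plan((.4888,-.2411,.125),104.45,1)
# ring after arm is clear of it, both views
s=cam("side");t=cam("top")
P={}
for n,d,(x0,y0,x1,y1) in(("s",s,(228,108,275,142)),("t",t,(100,145,165,205))):
    c=cv2.resize(d["color"][y0:y1,x0:x1].astype(np.float32),None,fx=6,fy=6,interpolation=cv2.INTER_CUBIC)
    v,u=np.nonzero((c[...,0]-np.maximum(c[...,1],c[...,2]))>30);P[n]=np.c_[(u+.5)/6-.5+x0,(v+.5)/6-.5+y0];print(n,len(u))
from scipy.optimize import least_squares
def rs(x):
    return np.concatenate([np.hypot(*(np.array([onz(d,p,x[2])[:2] for p in P[n][::3]])-x[:2]).T)-.0245 for n,d in(("s",s),("t",t))])
print(least_squares(rs,[.5437,.2211,.095],loss="soft_l1",f_scale=.002).x,"start was .5437 .2211 .1223")
E
```

```text
t 25.57 pos [ 0.4896 -0.24    0.2655] yaw 104.34 z [-0.0011  0.0009 -1.    ] F [-1.1087  0.402  -2.7452] M [0.0226 0.0023 0.0501] open 0.05743 g 8.26 q [-0.5923 -0.1557  1.757   0.0001  1.5417 -2.4134]
shift [0.019, -0.021, 2.81] turn [0.008, -0.006, -0.013]
s 3750
t 4839
[0.5444 0.2214 0.0935] start was .5437 .2211 .1223
```

Ring fit: centre (0.544,0.221), 28.8 mm below its start and level, so it is on the hub. Now to seat the pliers.

Request:
play_rows --series '[[0.67,[0.019,-0.021,0.6],[0,0,-0.013]],[0.67,[0,0,0.75],[0,0,0]],[0.67,[0,0,0.75],[0,0,0]],[0.67,[0,0,0.75],[0,0,0]],[0.67,[0,0,0.6],[0,0,0]],[0.67,[0,0,0],[0,0,0]],[0.67,[0,0,0],[0,0,0]],[0.67,[0,0,0],[0,0,0]]]'

```text
t: 26.68
tool_pos: [0.4902, -0.243, 0.096]
tool_rot: [-0.393, 3.114, -0.004]
contact_force: [-0.1, -1.0, -1.5]
opening: 0.0573
grip_force: 8.3
```

```bash
python3 - <<'E'
from h import *
st();plan((.4887,-.2412,.08),104.45,1)
E
```

```text
t 26.68 pos [ 0.4902 -0.243   0.096 ] yaw 104.4 z [ 0.003  -0.0022 -1.    ] F [-0.1425 -0.9538 -1.4981] M [ 0.0176 -0.0338  0.0324] open 0.05726 g 8.26 q [-0.5962 -0.0107  1.9127 -0.0002  1.2359 -2.4182]
shift [0.021, 0.044, 0.32] turn [-0.021, 0.017, -0.006]
```

Request:
play_rows --series '[[0.67,[0.021,0.044,0],[-0.02,0.017,0]],[0.67,[0,0,0.1],[0,0,0]],[0.67,[0,0,0.1],[0,0,0]],[0.67,[0,0,0],[0,0,0]],[0.67,[0,0,0],[0,0,0]]]'

```text
t: 27.3
tool_pos: [0.4872, -0.2404, 0.0836]
tool_rot: [0.393, -3.114, -0.004]
contact_force: [0.8, -0.3, -2.1]
opening: 0.0573
grip_force: 8.3
```

```bash
python3 - <<'E'
from h import *
st();plan((.4887,-.2412,.0673),104.45,1)
E
```

```text
t 27.3 pos [ 0.4872 -0.2404  0.0836] yaw 104.38 z [-0.0034  0.0022 -1.    ] F [ 0.806  -0.3386 -2.0565] M [-0.0198  0.0349 -0.026 ] open 0.05726 g 8.26 q [-0.5953  0.0013  1.9238 -0.0001  1.2206 -2.4171]
shift [-0.025, -0.024, 0.326] turn [0.022, -0.02, -0.008]
```

Request:
play_rows --series '[[0.67,[-0.025,-0.02,0],[0.022,-0.02,0]],[0.67,[0,0,0],[0,0,0]],[0.67,[0,0,0],[0,0,0]],[0.67,[0,0,0],[0,0,0]]]'

```text
t: 27.8
tool_pos: [0.4888, -0.2411, 0.0838]
tool_rot: [-0.393, 3.117, -0.0]
contact_force: [-0.1, -0.3, -1.7]
opening: 0.0568
grip_force: 8.3
```

```bash
python3 - <<'E'
from h import *
st();plan((.4887,-.2412,.0673),104.45,1)
E
```

```text
t 27.8 pos [ 0.4888 -0.2411  0.0838] yaw 104.39 z [ 0.0003 -0.0002 -1.    ] F [-0.0614 -0.3105 -1.713 ] M [ 0.0322 -0.0085 -0.018 ] open 0.05679 g 8.26 q [-0.5947  0.0021  1.9226 -0.      1.2165 -2.4167]
shift [0.003, -0.002, 0.329] turn [-0.002, 0.002, -0.007]
```

Aligned. Now down in small steps.

Request:
play_rows --series '[[0.67,[0,0,0.06],[0,0,0]],[0.67,[0,0,0.06],[0,0,0]],[0.67,[0,0,0],[0,0,0]]]'

```text
t: 28.18
tool_pos: [0.4884, -0.2409, 0.0772]
tool_rot: [0.393, -3.116, -0.001]
contact_force: [0.1, -0.2, -0.1]
opening: 0.0567
grip_force: 8.3
```

Request:
play_rows --series '[[0.67,[0,0,0.06],[0,0,0]],[0.67,[0,0,0],[0,0,0]],[0.67,[0,0,0],[0,0,0]]]'

```text
t: 28.55
tool_pos: [0.4888, -0.2411, 0.0747]
tool_rot: [-0.393, 3.117, -0.0]
contact_force: [0.1, -0.5, -1.4]
opening: 0.0569
grip_force: 8.3
```

Request:
play_rows --series '[[0.67,[0,0,0.04],[0,0,0]],[0.67,[0,0,0.02],[0,0,0]],[0.67,[0,0,0],[0,0,0]]]'

```text
t: 28.92
tool_pos: [0.4887, -0.241, 0.0716]
tool_rot: [-0.393, 3.117, -0.0]
contact_force: [0.5, 0.4, -1.9]
opening: 0.0567
grip_force: 8.3
```

Request:
play_rows --series '[[0.67,[0,0,0.04],[0,0,0]],[0.67,[0,0,0],[0,0,0]]]'

```text
t: 29.18
tool_pos: [0.4887, -0.241, 0.0695]
tool_rot: [0.393, -3.117, 0.0]
contact_force: [0.7, -0.6, -1.8]
opening: 0.0573
grip_force: 8.3
```

Request:
play_rows --series '[[0.67,[0,0,0.03],[0,0,0]],[0.67,[0,0,0],[0,0,0]]]'

```text
t: 29.42
tool_pos: [0.4887, -0.241, 0.0681]
tool_rot: [-0.393, 3.117, -0.0]
contact_force: [0.0, -0.5, -1.3]
opening: 0.0573
grip_force: 8.3
```

Request:
play_rows --series '[[0.67,[0,0,0.02],[0,0,0]],[0.67,[0,0,0],[0,0,0]]]'

```text
t: 29.68
tool_pos: [0.4889, -0.2412, 0.0676]
tool_rot: [-0.393, 3.116, -0.001]
contact_force: [-0.6, -0.0, -0.1]
opening: 0.0574
grip_force: 8.3
```

Request:
play_rows --series '[[0.67,[0,0,0.012],[0,0,0]],[0.67,[0,0,0],[0,0,0]]]'

```text
t: 29.92
tool_pos: [0.489, -0.2412, 0.0675]
tool_rot: [-0.394, 3.117, -0.001]
contact_force: [-2.3, 1.2, 4.8]
opening: 0.0574
grip_force: 8.3
```

Request:
play_rows --series '[[0.7,[0,0,0.01],[0,0,0]],[0.72,[0,0,0],[0,0,0]],[0.8,[0,0,0],[0,0,0]],[1,[0,0,0],[0,0,0]],[1,[0,0,0],[0,0,0]],[1,[0,0,0],[0,0,0]]]'

```text
t: 30.68
tool_pos: [0.4888, -0.2411, 0.0661]
tool_rot: [-0.393, 3.117, -0.0]
contact_force: [0.6, -0.3, -0.3]
opening: 0.0853
grip_force: 0.0
```

Request:
play_rows --series '[[1,[0,0,-0.2],[0,0,0]],[1,[0,0,-0.5],[0,0,0]],[1,[0,0,-0.75],[0,0,0]],[1,[0,0,-0.75],[0,0,0]],[1,[0,0,-0.75],[0,0,0]],[1,[0,0,-0.75],[0,0,0]],[1,[0,0,0],[0,0,0]]]'

```text
t: 31.55
tool_pos: [0.4905, -0.2422, 0.2564]
tool_rot: [-0.393, 3.11, -0.009]
contact_force: [0.8, -1.0, -0.3]
opening: 0.0856
grip_force: 0.0
```

Request:
play_rows --series '[[1,[0,0.9,0],[0,0,0]],[1,[0,0.9,0],[0,0,0]],[1,[0,0.9,0],[0,0,0]],[1,[0,0.9,0],[0,0,0]],[1,[0,0.9,0],[0,0,0]],[1,[0,0,0],[0,0,0]],[1,[0,0,0],[0,0,0]]]'

```text
t: 32.42
tool_pos: [0.4327, -0.0233, 0.2505]
tool_rot: [0.394, -3.116, 0.001]
contact_force: [-0.0, -0.1, -0.5]
opening: 0.0852
grip_force: 0.0
```

```bash
python3 - <<'E'
from h import *
st()
s=cam("side");t=cam("top")
r1=blobs(s,(0,150,60),(8,255,255),(265,250,340,330))[0];r2=blobs(t,(0,150,60),(8,255,255),(315,170,385,235))[0]
print([(b[0],b[1][4]) for b in r1],[(b[0],b[1][4]) for b in r2],"before: 295.2,265.4 312.9,286 | 367.8,193.4 343.1,199.6")
s0=cv2.imread("pics/side0.png").astype(int);d=np.abs(s["color"].astype(int)-s0).max(2);d[:90]=0
n,l,q,c=cv2.connectedComponentsWithStats((d>45).astype(np.uint8));print("changed",[(c[i].round(),q[i,4]) for i in range(1,n) if q[i,4]>8])
E
python3 band.py 0.0285 0.02 | sed -n 9,18p
```

```text
t 32.42 pos [ 0.4327 -0.0233  0.2505] yaw 104.41 z [-0.0004 -0.0006 -1.    ] F [-0.0406 -0.138  -0.4522] M [-0.0437  0.0154  0.0343] open 0.08522 g 0.0 q [-0.2256 -0.4444  2.0107 -0.0006  1.5755 -2.0478]
[(array([295.1, 265. ]), np.int32(80)), (array([312.6, 285.5]), np.int32(104))] [(array([367.1, 193.4]), np.int32(15)), (array([342.6, 200. ]), np.int32(37))] before: 295.2,265.4 312.9,286 | 367.8,193.4 343.1,199.6
changed [(array([ 26., 123.]), np.int32(2997)), (array([ 63., 142.]), np.int32(2516)), (array([242., 112.]), np.int32(1735)), (array([ 18., 186.]), np.int32(228)), (array([138., 226.]), np.int32(4380)), (array([  4., 216.]), np.int32(25)), (array([ 12., 234.]), np.int32(16)), (array([213., 244.]), np.int32(14))]
244 [] pred 125.8
245 [] pred 126.2
246 [] pred 126.6
247 [] pred 126.8
248 [(126, 126, 126.0)] pred 127.0
249 [(125, 127, 126.1)] pred 127.1
250 [(125, 127, 126.1)] pred 127.2
251 [] pred 127.2
252 [] pred 127.2
253 [] pred 127.1
```

The pliers are back at their original place, within about 1 mm and upright. The ring is unchanged at the hub, so I'm handing in.

```bash
python3 -c "
from station import ctrl
print(ctrl.finish_job())"
```

```text
the job is handed in; nothing more can be done
None
```

The job is handed in at about 32 s: by force and camera readings the blue ring has closed in the groove on the orange hub, and the pliers are back upright and down in their stand, though no judge's verdict came back.

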